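# Load the wood tumbler

## Robot

A 6-joint arm with a two-finger parallel gripper is mounted at the origin on the work surface. World frame = base frame: x ahead of the robot, y to its left, z up, the work surface at z = 0. Lengths are in m, angles in rad, forces in N, time in s.
With the tool pointing down it reaches from about 0.3 to 0.95 m from the base axis. Payload 3.1 kg.
Tool frame: the origin (TCP) lies midway between the tips of the shut fingers; the grasp point (between the pads) lies 19 mm behind it; z points along the fingers, y is the line along which they close (so a half turn about z gives the same grasp; the last joint's range is limited). The gripper opens to 85 mm and grips with 20 to 120 N. Pads are 22 mm wide; open, the fingers measure 114 mm over their backs; the gripper's body (76 mm by 85 mm) begins 54 mm behind the grasp point. The pads swing forward as they close: fully open they stand 13 mm farther back than shut.
Start: joints at [1.262, 0.308, 1.634, -0, 1.2, -0.07], TCP at [0.148, 0.607, 0.211] pointing down, gripper open.
Joint ranges: [-3.06, 3.06], [-0.79, 1.96], [0.05, 2.63], [-1.19, 4.34], [0.05, 2.64], [-2.94, 2.94]. Speed limits (rad/s): [2.79, 2.79, 3.14, 3.14, 3.14, 3.14].

## Interface

Orientations are given as a unit quaternion [w, x, y, z].
In Python, from plant import readout, vision, ticket gives the robot as it stands. The module is installed in compiled form; this text tells all that it offers.
- The arm moves only by the tool carry_out, never from a script. Its argument "plan" is one flat list of numbers, 6 for each row, row after row: the shift along the tool's x, y, z in mm, then the turn, a rotation vector about the tool's x, y, z in degrees. A call has 1 to 20 rows; each row is the pose to reach, as a shift and turn from the pose commanded when the call began, along the tool's axes at that moment; what a row does not reach only later rows make up. A row lasts 1/8 s, in which the tool goes at most 62.5 mm and 10.7 degrees, less where a joint would pass 70% of its speed; a pose out of reach is approached as far as the arm can. A call with a gripper value outside its range is refused whole. "claw" is the opening, from 0 (shut) to 1 (fully open), set as the call begins (left out, the last holds). The fingers move at their own pace and stop on an object; the grip force is fixed at half the most. Time passes only in rows, so rows that repeat a pose let the fingers close. It gives the time, the measured TCP pose, the force, the opening and the grip force at its end, in the units of the state.
- readout.read_state(): the state, without advancing time (a new reading comes with each control period).
- vision.read_camera(name): name is "side" or "top" or "wrist"; returns a dict with "frame" (384x512x3 uint8, red, green, blue), "z_map" (384x512 float32, m along the optical axis (not along the pixel's ray), 0 where there is no reading), "camera_matrix" (3x3 intrinsics, pixels), "extrinsics" (4x4, takes a point from camera to world coordinates). Camera axes: x right, y down, z forward; pixel columns grow to the right and rows downward; lengths in m; the calibration is good to about 2 mm. A picture is of the moment at which its call begins.
- ticket.close_job(): hands the job in; it is judged then, once.
The state is a dict: "clock": time; "joint_pos": joint angles; "joint_velocities": joint speeds; "effort": joint torques, N m; "ee_pos": TCP position; "eef_rot": TCP orientation; "force": force on the tool from outside, world axes, zero at the start; "moment": the same for the moment, N m; "finger_gap": finger opening in m; "grip_force": force on a finger pad.
Only numpy, scipy, OpenCV 4.12 (cv2) and the standard library are available. Lean on these libraries where they do the work, as an engineer would, in place of code of your own. Each camera call takes 0.05 s, during which the arm holds its last target. There are 200 camera calls.

## Task

Get the bench tumbler ready to run: with the red slot key, turn the brass lock a quarter turn, slide the hatch fully open, and scrub the empty drum with the long brush: right down to the floor, up most of the drum's depth, and down to the floor again; then stand the brush back in its pot. After that put every wooden drawer pull from the bench into the drum, slide the hatch fully shut, turn the lock home again with the key and stand the key back in its rest. Turn the lock only with the key, never with the fingers, and leave the glue bottle, blue case, bit box and wax tin where they are.

Things in the scene. Friction and masses are not known exactly. Their poses are not given: they have to be found in the camera images.
- tumbler: teal bench-top tumbler fixed to the bench, 210 (x) x 300 (y) mm, flat deck 110 mm above the bench; origin under its middle, z up, x away from the robot at yaw 0. Its -y half holds the open-topped drum, its +y half the motor. Placed anew and turned a little each time
- drum_floor (a point): centre of the drum's floor, axes as the tumbler's, 12 mm above the bench and 98 mm below the deck. The drum is a rectangular black rubber-lined well, 120 mm along x and 125 mm along y; its centre is 20 mm in x and -77.5 mm in y from the tumbler's origin
- hatch (a joint): travel of the flat aluminium hatch plate (155 x 141 mm, 8 mm thick, top 118.5 mm above the bench) along the tumbler's +y: 0 = shut over the drum, 0.138 m = fully open at its stop. It stays where it is left; about 2 N of friction plus light damping (6 N per m/s). The locked cam blocks it
- hatch_grip (a point): middle of the black upright grip tab on the hatch, which moves with it: tab 50 mm along the tumbler's x, 14 mm along y, 34 mm high (top 152.5 mm above the bench, this point 137.5 mm)
- lock (a joint): angle of the brass half-moon cam lock on the deck beside the hatch: 0 = locked, 1.571 = unlocked, stops at both ends; opens clockwise seen from above, closes anticlockwise. Stays where it is left, friction about 0.08 N m. The hatch slides freely from about 1.45 on, and the lock can be turned back only with the hatch shut
- lock_head: round slotted head of the lock, 36 mm across, 10 mm high; origin at the centre of the slot's floor, 118.5 mm above the bench, -70 mm in x and 17 mm in y from the tumbler's origin; its x axis runs along the slot and turns with it. At lock angle 0 its axes are parallel to the tumbler's (slot across the hatch's travel), at 1.571 the slot runs along the travel. The slot is open at both ends, 7.2 mm wide at the floor, 12 mm at the mouth, 10 mm deep
- key: slot key: steel blade 28 mm wide (x), 4 mm thick (y), 28 mm long, under a red handle 44 mm wide (x), 14 mm thick (y), 52 mm high (28 to 80 mm above the blade's end); 60 g; origin at the middle of the blade's lower end, z up to the handle. In its rest it stands upright, its shoulders on the rim, the origin 6 mm above the rest's origin. None while held
- key_rest: small wooden rest fixed to the bench, 34 mm high on a 70 x 50 mm foot (6 mm thick), with a pocket 32 mm (x) by 12 mm (y) and 28 mm deep for the key's blade; origin under its middle, axes as the key's when it stands in it
- brush: long scrubbing brush: striped round bristle head 36 mm across and 60 mm long at the bottom, thin steel neck, round pale wooden handle 20 mm across from 105 to 205 mm above its lower end; 90 g; origin at the middle of the lower end, z along the handle. None while held
- brush_pot: yellow square pot fixed to the bench, 68 mm outside, 56 mm inside, rim 62 mm high, inner floor 6 mm above the bench; the brush stands in it, bristles down; origin under its middle
- pull1: a walnut- or oak-coloured wooden drawer pull waiting on the bench: bar 64 x 24 x 12 mm on two feet, 22 mm high over all, 40 g; origin under its middle on the bench, x along the bar, z up. 2 to 4 of the four pulls are there (None if absent); also None while held
- pull2: a walnut- or oak-coloured wooden drawer pull waiting on the bench: bar 64 x 24 x 12 mm on two feet, 22 mm high over all, 40 g; origin under its middle on the bench, x along the bar, z up. 2 to 4 of the four pulls are there (None if absent); also None while held
- pull3: a walnut- or oak-coloured wooden drawer pull waiting on the bench: bar 64 x 24 x 12 mm on two feet, 22 mm high over all, 40 g; origin under its middle on the bench, x along the bar, z up. 2 to 4 of the four pulls are there (None if absent); also None while held
- pull4: a walnut- or oak-coloured wooden drawer pull waiting on the bench: bar 64 x 24 x 12 mm on two feet, 22 mm high over all, 40 g; origin under its middle on the bench, x along the bar, z up. 2 to 4 of the four pulls are there (None if absent); also None while held
- glue: bystander: yellow glue bottle, 60 mm across, 170 mm high; origin under its middle; must be left alone
- case: bystander: blue tool case 90 x 150 x 55 mm; origin under its middle; must be left alone
- bitbox: bystander: black bit box with green lid, 104 x 144 x 56 mm; origin under its middle; must be left alone
- waxtin: bystander: round wax tin, 82 mm across, 40 mm high; origin under its middle; must be left alone
Not all that is in view belongs to the job. What is shaped like the brush_pot but green or pink is not meant.

How it is judged:
On the way, in this order (a step that is already met when the one before it is completed fails the run):
1. the lock is turned to unlocked (value of joint lock above 1.4 rad), for 0.1 s.
2. the hatch is open (at least 125 mm) (value of joint hatch above 0.125 m), for 0.1 s.
3. the brush's end is within 25 mm of the drum's floor (x of brush in the frame of drum_floor between -0.06 and 0.06 m and y of brush in the frame of drum_floor between -0.0625 and 0.0625 m and z of brush in the frame of drum_floor below 0.025 m), for 0.05 s.
4. the brush is drawn up inside the drum, its end 55 mm or more above the floor (x of brush in the frame of drum_floor between -0.06 and 0.06 m and y of brush in the frame of drum_floor between -0.0625 and 0.0625 m and z of brush in the frame of drum_floor between 0.055 and 0.11 m), for 0.05 s.
5. the brush's end is within 25 mm of the drum's floor again (all of step 3), for 0.05 s.
6. the brush stands in its pot again (x of brush in the frame of brush_pot between -0.02 and 0.02 m and y of brush in the frame of brush_pot between -0.02 and 0.02 m and z of brush in the frame of brush_pot below 0.02 m and angle between brush's own z axis and vertical below 0.3 rad and contact force between the fingers and brush below 0.1 N), for 0.2 s.
7. every pull is in the drum (x of pull1 in the frame of drum_floor between -0.0625 and 0.0625 m and y of pull1 in the frame of drum_floor between -0.065 and 0.065 m and z of each of pull1, pull2, pull3, pull4 in the frame of drum_floor below 0.085 m and x of pull2 in the frame of drum_floor between -0.0625 and 0.0625 m and y of pull2 in the frame of drum_floor between -0.065 and 0.065 m and x of pull3 in the frame of drum_floor between -0.0625 and 0.0625 m and y of pull3 in the frame of drum_floor between -0.065 and 0.065 m and x of pull4 in the frame of drum_floor between -0.0625 and 0.0625 m and y of pull4 in the frame of drum_floor between -0.065 and 0.065 m), for 0.2 s.
8. the hatch is shut (to 6 mm) (all of step 7 and value of joint hatch below 0.006 m), for 0.1 s.
9. the lock is turned home (value of joint lock below 0.17 rad and value of joint hatch below 0.006 m), for 0.1 s.
At the end, for the whole second after the job is handed in: All pulls present lie in the drum, the hatch is shut to within 6 mm, the lock is within 0.17 rad of locked, the brush stands in its pot (within 20 mm, tilt under 0.3 rad) and the key stands in its rest (within 12 mm, blade down in the pocket, tilt under 0.2 rad) (all of step 7 and all of step 9 and x of brush in the frame of brush_pot between -0.02 and 0.02 m and y of brush in the frame of brush_pot between -0.02 and 0.02 m and z of brush in the frame of brush_pot below 0.02 m and angle between brush's own z axis and vertical below 0.3 rad and x of key in the frame of key_rest between -0.012 and 0.012 m and y of key in the frame of key_rest between -0.012 and 0.012 m and z of key in the frame of key_rest below 0.014 m and angle between key's own z axis and vertical below 0.2 rad); the robot touches nothing.
It fails at once if the fingers press on the lock's head (over 2 N) (contact force between the fingers and lock_head above 2 N).
It fails at once if the glue bottle is moved by more than 30 mm (distance of glue from where it was at the start of the episode above 0.03 m).
It fails at once if the blue case is moved by more than 30 mm (distance of case from where it was at the start of the episode above 0.03 m).
It fails at once if the bit box is moved by more than 30 mm (distance of bitbox from where it was at the start of the episode above 0.03 m).
It fails at once if the wax tin is moved by more than 30 mm (distance of waxtin from where it was at the start of the episode above 0.03 m).
Of pull1, pull2, pull3, pull4 only 2 to 4 are there at a start; the rules pass over those that are not, and their reading is None.
At some moment in a run one of pull1, pull2, pull3, pull4 may be knocked a few centimetres aside while the robot is not near it.
It also fails if it takes over 210 s, if anything falls off the work surface, if the arm or the gripper's body presses on something with over 40 N, if the wrist force passes 120 N, or if a joint passes its speed limit or range.

## Working session

There is one attempt and no reset: what is moved stays moved. The work goes in short steps, Python scripts to look and compute and a tool call to move; the robot and the scene stay as the last step left them, time stands still between calls to the robot, and variables do not carry over. Pictures are saved under pics/ and viewed, at most 14 in all, crops included, and the job is handed in when it is done.

Besides the shell and the picture viewer there is one more tool, called by a JSON object that holds its "fn" and its "kwargs", one argument or row to a line. carry_out: Moves the arm, as the interface text tells. Its arguments: {"type":"object","properties":{"plan":{"type":"array"},"claw":{"type":"number"}},"required":["plan"]}

```bash
mkdir -p pics; cat > h.py <<'E'
import numpy as np, cv2
from plant import readout, vision, ticket
def cam(n, save=None):
    c=vision.read_camera(n)
    if save: cv2.imwrite('pics/'+save, c['frame'][:,:,::-1])
    return c
def ray(c,u,v):
    K=c['camera_matrix'];T=c['extrinsics']
    d=T[:3,:3]@np.linalg.solve(K,np.array([u,v,1.])); return T[:3,3],d
def onplane(c,u,v,z):
    o,d=ray(c,u,v); return o+d*(z-o[2])/d[2]
def cloud(c):
    h,w=c['z_map'].shape;u,v=np.meshgrid(np.arange(w),np.arange(h))
    P=np.stack([u,v,np.ones_like(u)],-1)@np.linalg.inv(c['camera_matrix']).T*c['z_map'][...,None]
    return P@c['extrinsics'][:3,:3].T+c['extrinsics'][:3,3]
E
python3 - <<'E'
from h import *
a=cam('top','t0.png');b=cam('side','s0.png')
for c in(a,b):print(c['camera_matrix'].round(1).tolist(),c['extrinsics'].round(3).tolist())
s=readout.read_state();print({k:np.round(v,3).tolist() for k,v in s.items()})
E
```

```text
[[484.1, 0.0, 255.2], [0.0, 484.1, 188.6], [0.0, 0.0, 1.0]] [[0.0, -0.984, 0.176, 0.224], [-1.0, -0.002, -0.009, 0.03], [0.009, -0.176, -0.984, 1.882], [0.0, 0.0, 0.0, 1.0]]
[[411.5, 0.0, 254.6], [0.0, 411.5, 191.6], [0.0, 0.0, 1.0]] [[-0.857, 0.352, -0.377, 1.045], [0.515, 0.561, -0.648, 0.911], [-0.017, -0.749, -0.662, 0.999], [0.0, 0.0, 0.0, 1.0]]
{'clock': 0.1, 'joint_pos': [1.262, 0.309, 1.635, 0.0, 1.2, -0.07], 'joint_velocities': [-0.001, -0.002, -0.003, -0.001, -0.0, -0.001], 'effort': [-0.001, -41.641, -27.764, -0.0, 0.004, -0.0], 'ee_pos': [0.148, 0.606, 0.209], 'eef_rot': [-0.0, 0.119, 0.993, -0.001], 'force': [-0.613, 0.574, 0.179], 'moment': [-0.037, -0.026, -0.001], 'grip_force': 0.0, 'finger_gap': 0.085}
```

View pics/t0.png

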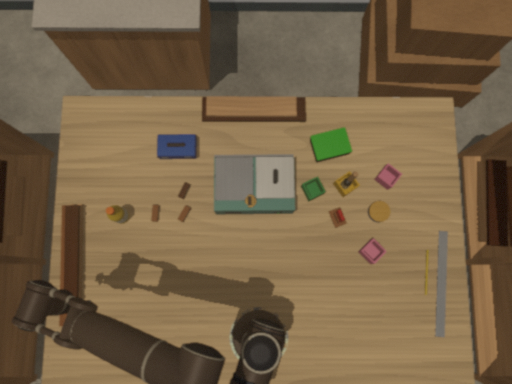

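View pics/s0.png

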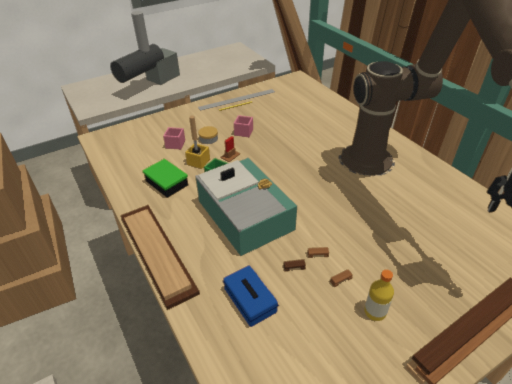

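The top view shows the brush in the yellow pot at (346,184) with a green decoy at (314,189) and pink decoys at (388,176) and (372,250). The red key is in its rest at (338,217). Three pulls lie at (184,190), (155,212) and (184,213). The tumbler spans (215–295, 155–213), with the lock at (250,200) and the grip at (276,176). The side view agrees: key (230,147), brush (195,130), pot (198,156).

```bash
cat > m0.py <<'E'
from h import *
a=cam('top');b=cam('side')
for c,n in((a,'t'),(b,'s')):
    P=cloud(c);c['P']=P
    hsv=cv2.cvtColor(c['frame'],cv2.COLOR_RGB2HSV);H,S,V=[hsv[...,i].astype(int) for i in range(3)]
    z=P[...,2]; R,G,B=[c['frame'][...,i].astype(int) for i in range(3)]
    ws=(P[...,0]>.25)&(P[...,0]<.95)&(abs(P[...,1])<.65)
    M={'yellow':ws&(H>18)&(H<32)&(S>170)&(V>90),'red':ws&((H<6)|(H>174))&(S>150)&(V>60),'deck':ws&(z>.10)&(z<.13)&(abs(P[...,1])<.3),
       'teal':ws&(H>75)&(H<95)&(S>60)&(z>.1),'dark':ws&(z>.008)&(z<.04)&(P[...,1]>.1)&(P[...,1]<.5)}
    for k,m in M.items():
        nn,l,st,ce=cv2.connectedComponentsWithStats(m.astype(np.uint8))
        for i in range(1,nn):
            if st[i,4]<12: continue
            q=P[l==i]; ct=np.argwhere(l==i)[:,::-1].astype(np.float32)
            r=cv2.minAreaRect(q[:,:2].astype(np.float32)*1000)
            print(n,k,st[i,4],ce[i].round(),'med',np.median(q,0).round(3),'zmax',q[:,2].max().round(3),'rect',np.round(r[0]),np.round(r[1]),round(r[2],1))
E
python3 m0.py
```

```text
t yellow 189 [346. 185.] med [ 0.569 -0.337  0.041] zmax 0.072 rect [ 574. -339.] [63. 69.] 35.5
t yellow 68 [116. 216.] med [0.438 0.522 0.118] zmax 0.134 rect [438. 525.] [22. 48.] 19.0
t red 32 [340. 215.] med [ 0.449 -0.305  0.082] zmax 0.092 rect [ 448. -305.] [38. 11.] 26.8
t deck 4390 [254. 182.] med [0.565 0.019 0.113] zmax 0.13 rect [567.  18.] [213. 300.] 0.8
t dark 713 [217. 108.] med [0.88  0.166 0.031] zmax 0.04 rect [886. 166.] [128. 101.] 89.4
t dark 76 [180. 157.] med [0.681 0.311 0.027] zmax 0.04 rect [683. 319.] [ 32. 156.] 13.3
t dark 108 [184. 190.] med [0.551 0.291 0.021] zmax 0.035 rect [554. 295.] [32. 63.] 66.4
t dark 111 [155. 213.] med [0.462 0.4   0.022] zmax 0.032 rect [465. 402.] [32. 67.] 86.9
t dark 116 [184. 213.] med [0.461 0.289 0.02 ] zmax 0.032 rect [465. 287.] [38. 70.] 63.5
t dark 19 [224. 213.] med [0.461 0.133 0.028] zmax 0.035 rect [460. 136.] [ 2. 67.] 0.2
s yellow 348 [198. 157.] med [ 0.588 -0.319  0.042] zmax 0.068 rect [ 576. -336.] [73. 71.] 32.8
s yellow 421 [381. 292.] med [0.468 0.545 0.116] zmax 0.155 rect [465. 543.] [38. 54.] 38.8

[... 293 characters left out ...]
9.] med [0.557 0.168 0.104] zmax 0.11 rect [555. 170.] [32.  6.] 1.3
s teal 13 [251. 228.] med [0.627 0.17  0.104] zmax 0.107 rect [629. 170.] [35.  4.] 3.1
s dark 453 [263. 239.] med [0.589 0.169 0.024] zmax 0.04 rect [576. 166.] [ 69. 221.] 72.9
s dark 176 [318. 251.] med [0.465 0.293 0.023] zmax 0.028 rect [464. 291.] [28. 64.] 62.2
s dark 1405 [174. 283.] med [0.891 0.18  0.035] zmax 0.04 rect [888. 166.] [132. 100.] 89.9
s dark 188 [294. 264.] med [0.556 0.296 0.022] zmax 0.028 rect [555. 294.] [27. 64.] 65.9
s dark 197 [341. 277.] med [0.469 0.406 0.023] zmax 0.028 rect [465. 404.] [26. 65.] 85.1
s dark 317 [251. 311.] med [0.763 0.396 0.024] zmax 0.04 rect [759. 348.] [ 78. 167.] 34.1
```

```bash
cat >> h.py <<'E'
from scipy.spatial.transform import Rotation as Rn
def Rdown(yaw):  # tool y heading yaw (deg, world), z down
    t=np.radians(yaw);y=np.array([np.cos(t),np.sin(t),0]);z=np.array([0,0,-1.]);return np.stack([np.cross(y,z),y,z],1)
def goals(*wps):
    s=readout.read_state();q=s['eef_rot'];R=Rn.from_quat([q[1],q[2],q[3],q[0]]).as_matrix();p=np.array(s['ee_pos'])
    yaw=np.degrees(np.arctan2(R[1,1],R[0,1]));print('now',p.round(4),'yaw',round(yaw,1),'j6',round(np.degrees(s['joint_pos'][5])),'gap',round(s['finger_gap'],4),'t',round(s['clock'],1),'F',np.round(s['force'],1))
    for w in wps:
        d=R.T@(np.array(w[:3])-p)*1000
        r=Rn.from_matrix(R.T@Rdown(w[3] if len(w)>3 else yaw)).as_rotvec(degrees=True)
        print('go',d.round(1).tolist(),r.round(1).tolist())
E
python3 -c "
from h import *
goals((.4,.3,.35,90),(.45,-.22,.33,112))"
```

```text
now [0.1477 0.6067 0.2098] yaw 76.3 j6 -4 gap 0.0853 t 0.2 F [ 0.1 -0.  -1.5]
go [-317.7, -238.6, -139.9] [-0.1, -0.0, -13.7]
go [-489.3, -732.0, -119.2] [-0.1, -0.0, -35.7]
```

{"fn": "carry_out", "kwargs": {
  "plan": [-318,-239,-140,0,0,-14,-318,-239,-140,0,0,-14,-318,-239,-140,0,0,-14,-318,-239,-140,0,0,-14,-318,-239,-140,0,0,-14,-318,-239,-140,0,0,-14,-318,-239,-140,0,0,-14,-489,-732,-119,0,0,-36,-489,-732,-119,0,0,-36,-489,-732,-119,0,0,-36,-489,-732,-119,0,0,-36,-489,-732,-119,0,0,-36,-489,-732,-119,0,0,-36,-489,-732,-119,0,0,-36,-489,-732,-119,0,0,-36,-489,-732,-119,0,0,-36,-489,-732,-119,0,0,-36,-489,-732,-119,0,0,-36,-489,-732,-119,0,0,-36,-489,-732,-119,0,0,-36],
  "claw": 1
}}

```text
clock: 2.7
ee_pos: [0.45, -0.2186, 0.3298]
eef_rot: [0.0, -0.194, 0.981, -0.0]
force: [-0.3, -1.1, -0.3]
finger_gap: 0.0853
grip_force: 0.0
```

```bash
python3 -c "
from h import *
goals()
c=cam('wrist','w1.png');print(c['camera_matrix'].round(1).tolist(),c['extrinsics'].round(3).tolist())"
```

```text
now [ 0.45   -0.2186  0.3298] yaw 112.4 j6 -143 gap 0.0853 t 2.7 F [-0.3 -1.1 -0.3]
[[277.9, 0.0, 258.0], [0.0, 277.9, 188.4], [0.0, 0.0, 1.0]] [[-0.382, 0.878, 0.288, 0.377], [0.924, 0.363, 0.119, -0.248], [0.0, 0.311, -0.95, 0.493], [0.0, 0.0, 0.0, 1.0]]
```

View pics/w1.png

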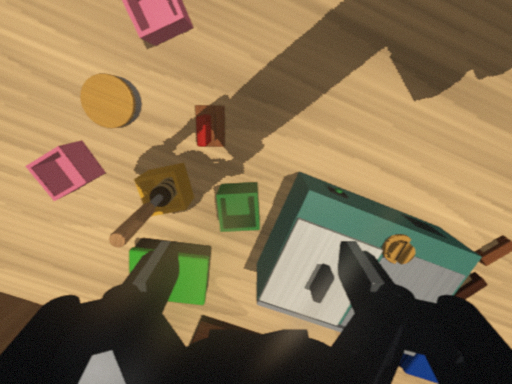

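The wrist view shows the red key in its rest at (205,125), the brush in the yellow pot at (165,193), decoys in green (238,207) and pink, the lock head at (399,249) and the hatch grip at (320,283).

```bash
cat > m1.py <<'E'
from h import *
def meas(c,box=None,show=True):
    P=cloud(c);hsv=cv2.cvtColor(c['frame'],cv2.COLOR_RGB2HSV);H,S,V=[hsv[...,i].astype(int) for i in range(3)];z=P[...,2];x=P[...,0];y=P[...,1]
    ok=c['z_map']>0
    near=lambda X,Y,r:ok&(np.hypot(x-X,y-Y)<r)
    M={'keytop':near(.449,-.304,.06)&((H<8)|(H>172))&(S>140)&(z>.078),
       'keyred':near(.449,-.304,.06)&((H<8)|(H>172))&(S>140),
       'rest':near(.449,-.304,.06)&(z>.028)&(z<.040)&~(((H<8)|(H>172))&(S>170)),
       'potrim':near(.575,-.338,.07)&(z>.055)&(z<.068)&(H>18)&(H<35)&(S>120),
       'handle':near(.575,-.338,.09)&(z>.11),
       'lock':near(.497,.036,.05)&(z>.1225)&(z<.135),
       'grip':(x>.4)&(x<.7)&(y<.05)&(y>-.15)&(z>.148)&(z<.158),
       'deck':(x>.3)&(x<.8)&(abs(y)<.3)&(z>.105)&(z<.124)}
    for k,m in M.items():
        if m.sum()<8: print(k,m.sum());continue
        q=P[m];r=cv2.minAreaRect((q[:,:2]*1000).astype(np.float32))
        print(k,m.sum(),'med',np.median(q,0).round(4),'z',q[:,2].min().round(3),q[:,2].max().round(3),'rect',np.round(r[0],1),np.round(r[1]),round(r[2],1))
if __name__=='__main__': meas(cam('wrist'))
E
python3 m1.py; python3 -c "
from h import *
c=cam('wrist');f=c['frame'][80:290,120:450];cv2.imwrite('pics/w1c.png',cv2.resize(f,None,fx=2.4,fy=2.4,interpolation=2)[:,:,::-1])"
```

```text
keytop 308 med [ 0.4502 -0.3058  0.0854] z 0.078 0.435 rect [ 455.7 -301.2] [56. 26.] 43.7
keyred 422 med [ 0.449  -0.3046  0.085 ] z 0.005 0.435 rect [ 454.2 -305.3] [50. 48.] 21.1
rest 94 med [ 0.4442 -0.299   0.034 ] z 0.03 0.04 rect [ 446.5 -299. ] [45. 13.] 35.3
potrim 595 med [ 0.5733 -0.3323  0.0616] z 0.055 0.067 rect [ 577.7 -338. ] [69. 69.] 33.8
handle 863 med [ 0.5739 -0.3348  0.1829] z 0.112 0.212 rect [ 579.8 -337.4] [20. 19.] 78.2
lock 364 med [0.498  0.0414 0.1279] z 0.123 0.13 rect [498.5  37.2] [37. 34.] 87.9
grip 289 med [ 0.5845 -0.0582  0.1518] z 0.148 0.155 rect [586.8 -57.2] [49. 14.] 1.0
deck 13859 med [ 0.5281 -0.0321  0.1114] z 0.105 0.124 rect [569.1  21.3] [211. 302.] 0.7
```

View pics/w1c.png

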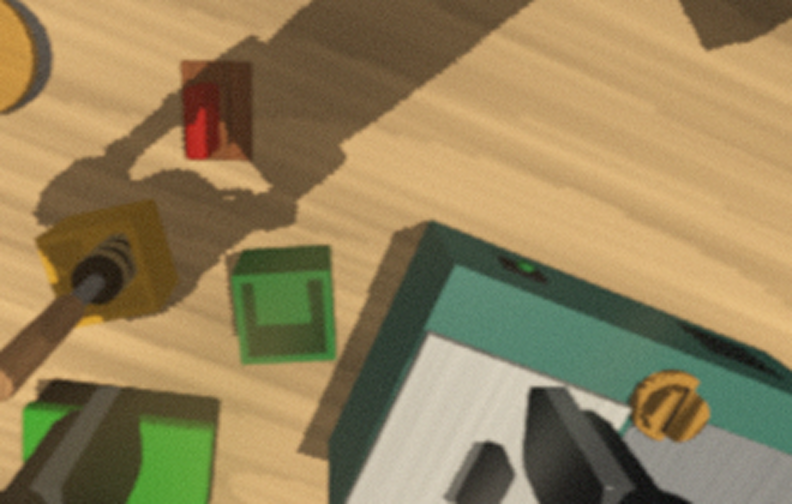

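The crop confirms the choice: the only red key, in the wooden rest at crop (205,120), and the yellow pot at (110,265) with the brush. The slotted brass head is at (670,407), with its slot across the travel, so it is locked.

```bash
cat > k.py <<'E'
from h import *
c=cam('wrist');P=cloud(c);f=c['frame'].astype(int);x,y,z=P[...,0],P[...,1],P[...,2]
red=(f[...,0]>90)&(f[...,0]>2.2*f[...,1])&(np.hypot(x-.449,y+.304)<.06)
for m in (red&(abs(z-.086)<.004),(np.hypot(x-.449,y+.304)<.06)&(abs(z-.034)<.003),(np.hypot(x-.449,y+.304)<.07)&(abs(z-.006)<.0025)):
    q=(P[m][:,:2]*1000).astype(np.float32);r=cv2.minAreaRect(q);w=np.linalg.eigh(np.cov(q.T))[1][:,1]
    print(m.sum(),np.median(P[m],0).round(4),np.round(r[0],1),np.round(r[1],1),round(r[2],1),'pca',round(np.degrees(np.arctan2(w[1],w[0])),1))
E
python3 k.py; python3 -c "
from h import *
goals((.449,-.304,.20,111))"
```

```text
257 [ 0.4509 -0.3057  0.0855] [ 450.1 -306.9] [41.5 14.1] 21.5 pca -158.7
83 [ 0.4471 -0.2981  0.0338] [ 451.2 -305. ] [41.6 20.9] 22.5 pca -158.6
596 [ 0.4366 -0.296   0.0057] [ 451.2 -306. ] [69.9 49.7] 20.7 pca -140.4
now [ 0.45   -0.2192  0.3298] yaw 112.4 j6 -143 gap 0.0855 t 2.9 F [ 0.2  0.6 -0. ]
go [33.2, -78.0, 129.8] [-0.0, 0.0, 1.4]
```

```bash
python3 -c "
from h import *
goals((.4507,-.306,.15,111.2),(.4507,-.306,.047,111.2))"
```

```text
now [ 0.45   -0.2192  0.3298] yaw 112.4 j6 -143 gap 0.0855 t 2.9 F [ 0.2  0.6 -0. ]
go [32.4, -80.5, 179.8] [-0.0, 0.0, 1.2]
go [32.4, -80.5, 282.8] [-0.0, 0.0, 1.2]
```

{"fn": "carry_out", "kwargs": {
  "plan": [32,-80.5,100,0,0,1.2,32,-80.5,100,0,0,1.2,32,-80.5,100,0,0,1.2,32,-80.5,180,0,0,1.2,32,-80.5,180,0,0,1.2,32,-80.5,180,0,0,1.2,32,-80.5,210,0,0,1.2,32,-80.5,235,0,0,1.2,32,-80.5,260,0,0,1.2,32,-80.5,283,0,0,1.2,32,-80.5,283,0,0,1.2,32,-80.5,283,0,0,1.2],
  "claw": 0.7
}}

```text
clock: 4.4
ee_pos: [0.4528, -0.3075, 0.049]
eef_rot: [0.001, -0.183, 0.983, -0.002]
force: [-0.5, -0.3, -0.0]
finger_gap: 0.0599
grip_force: 0.0
```

{"fn": "carry_out", "kwargs": {
  "plan": [0,0,0,0,0,0,0,0,0,0,0,0,0,0,0,0,0,0,0,0,0,0,0,0,0,0,0,0,0,0,0,0,0,0,0,0,0,0,0,0,0,0,0,0,0,0,0,0],
  "claw": 0
}}

```text
clock: 5.4
ee_pos: [0.4513, -0.3066, 0.0474]
eef_rot: [0.0, -0.183, 0.983, -0.0]
force: [-0.6, 0.6, 5.5]
finger_gap: 0.0127
grip_force: 60.5
```

```bash
python3 -c "
from h import *
goals((.4507,-.306,.20,111.2),(.4985,.0368,.25,90.7),(.4985,.0368,.182,90.7),(.4985,.0368,.1605,90.7))"
```

```text
now [ 0.4513 -0.3066  0.0474] yaw 111.1 j6 -150 gap 0.0127 t 5.4 F [-0.6  0.6  5.5]
go [0.2, 0.7, -152.6] [-0.0, 0.0, -0.1]
go [-167.9, 303.2, -202.7] [-0.0, 0.0, 20.4]
go [-167.8, 303.3, -134.7] [-0.0, 0.0, 20.4]
go [-167.8, 303.3, -113.2] [-0.0, 0.0, 20.4]
```

{"fn": "carry_out", "kwargs": {
  "plan": [0,0,-50,0,0,0,0,0,-50,0,0,0,0,0,-153,0,0,0,0,0,-153,0,0,0,0,0,-203,0,0,0,-168,303,-203,0,0,20.4,-168,303,-203,0,0,20.4,-168,303,-203,0,0,20.4,-168,303,-203,0,0,20.4,-168,303,-203,0,0,20.4,-168,303,-203,0,0,20.4,-168,303,-203,0,0,20.4,-168,303,-203,0,0,20.4,-168,303,-203,0,0,20.4]
}}

```text
clock: 7.15
ee_pos: [0.498, 0.0357, 0.249]
eef_rot: [-0.001, -0.005, 1.0, -0.0]
force: [-0.2, 0.2, -0.9]
finger_gap: 0.0127
grip_force: 59.9
```

```bash
cat > lk.py <<'E'
from h import *
import sys
goals()
c=cam('wrist',sys.argv[1] if len(sys.argv)>1 else None);P=cloud(c);f=c['frame'].astype(int);x,y,z=P[...,0],P[...,1],P[...,2]
T=c['extrinsics'];print('cam',T[:3,3].round(3))
m=(np.hypot(x-.4985,y-.037)<.03)&(abs(z-.128)<.004)&(f[...,0]-f[...,2]>40)
q=(P[m][:,:2]*1000).astype(np.float32);print('brass',m.sum(),np.round(cv2.minEnclosingCircle(q),1) if 0 else cv2.minEnclosingCircle(q),cv2.minAreaRect(q))
m=(x>.3)&(x<.8)&(abs(y)<.3)&(abs(z-.1185)<.003);print('hatch',m.sum(),cv2.minAreaRect((P[m][:,:2]*1000).astype(np.float32)))
m=(abs(x-.587)<.1)&(abs(y+.057)<.05)&(abs(z-.1525)<.004)&(f.max(-1)<90);print('grip',m.sum(),m.sum() and cv2.minAreaRect((P[m][:,:2]*1000).astype(np.float32)))
red=(f[...,0]>70)&(f[...,0]>2.2*f[...,1]);print('red',red.sum())
E
python3 lk.py w2.png
```

```text
now [0.498  0.0357 0.249 ] yaw 90.6 j6 -91 gap 0.0127 t 7.2 F [-0.2  0.2 -0.9]
cam [0.419 0.036 0.412]
brass 554 ((498.7223205566406, 36.662906646728516), 17.95526123046875) ((497.470947265625, 36.656166076660156), (34.16267776489258, 31.203025817871094), 89.44656372070312)
hatch 10554 ((580.3951416015625, -38.1756591796875), (199.68870544433594, 187.2597198486328), 3.776996612548828)
grip 424 ((582.5440673828125, -56.3151741027832), (42.242576599121094, 13.720220565795898), 0.4657917022705078)
red 2023
```

View pics/w2.png

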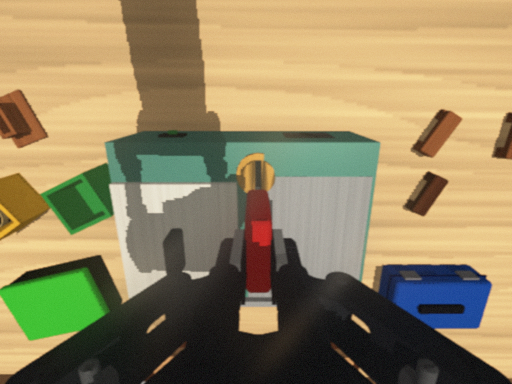

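The view shows the upright key in the gripper at (258,235), directly in front of the brass head at (257,172). The geometry agrees to about 1 mm.

{"fn": "carry_out", "kwargs": {
  "plan": [-0.7,1,60,0,0,0,-0.7,1,60,0,0,0,-0.7,1,70,0,0,0,-0.7,1,75,0,0,0,-0.7,1,79,0,0,0,-0.7,1,82,0,0,0,-0.7,1,84,0,0,0,-0.7,1,86,0,0,0,-0.7,1,86,0,0,0,-0.7,1,86,0,0,0]
}}

```text
clock: 8.45
ee_pos: [0.4991, 0.038, 0.1636]
eef_rot: [0.0, -0.006, 1.0, 0.0]
force: [0.3, 0.7, -1.1]
finger_gap: 0.0127
grip_force: 59.8
```

```bash
python3 -c "
from h import *
goals();print(readout.read_state()['moment'])"
```

```text
now [0.4991 0.038  0.1636] yaw 90.7 j6 -91 gap 0.0127 t 8.4 F [ 0.3  0.7 -1.1]
[-0.000418    0.08144384 -0.06580478]
```

{"fn": "carry_out", "kwargs": {
  "plan": [0,-1,2,0,0,0,0,-1,2,0,0,0,0,-1,2,0,0,8,0,-1,2,0,0,16,0,-1,2,0,0,24,0,-1,2,0,0,32,0,-1,2,0,0,40,0,-1,2,0,0,48,0,-1,2,0,0,56,0,-1,2,0,0,64,0,-1,2,0,0,72,0,-1,2,0,0,80,0,-1,2,0,0,88,0,-1,2,0,0,93,0,-1,2,0,0,96,0,-1,2,0,0,96,0,-1,2,0,0,96,0,-1,2,0,0,96]
}}

```text
clock: 10.7
ee_pos: [0.4994, 0.0367, 0.1618]
eef_rot: [0.0, 0.739, 0.674, 0.0]
force: [1.0, -1.0, -0.8]
finger_gap: 0.0128
grip_force: 59.8
```

```bash
python3 -c "
from h import *
goals();print(readout.read_state()['moment'])"
```

```text
now [0.4994 0.0367 0.1618] yaw -5.3 j6 5 gap 0.0128 t 10.7 F [ 1.  -1.  -0.8]
[-0.46826417 -0.18852553  0.01847349]
```

{"fn": "carry_out", "kwargs": {
  "plan": [0,0,0,0,0,-3,0,0,0,0,0,-3,0,0,-15,0,0,-3,0,0,-30,0,0,-3,0,0,-60,0,0,-3,0,0,-100,0,0,-3,-30,0,-100,0,0,-3,-30,0,-100,0,0,-3]
}}

```text
clock: 11.7
ee_pos: [0.4967, 0.0061, 0.2635]
eef_rot: [0.001, 0.722, 0.692, 0.001]
force: [-1.0, -0.1, -1.6]
finger_gap: 0.0123
grip_force: 59.8
```

```bash
python3 - <<'E'
from h import *
c=cam('wrist')
i=np.linalg.inv(c['extrinsics'])@np.array([.4987,.0367,.1285,1]);u=c['camera_matrix']@i[:3]/i[2];u=u.astype(int);print(u)
f=c['frame'][max(0,u[1]-90):u[1]+90,max(0,u[0]-120):u[0]+120];cv2.imwrite('pics/w3.png',cv2.resize(f,None,fx=3,fy=3,interpolation=2)[:,:,::-1])
goals()
E
```

```text
[258 146   1]
now [0.4963 0.0069 0.2626] yaw -2.4 j6 -2 gap 0.0129 t 11.8 F [-0.4  0.9 -1.2]
```

View pics/w3.png

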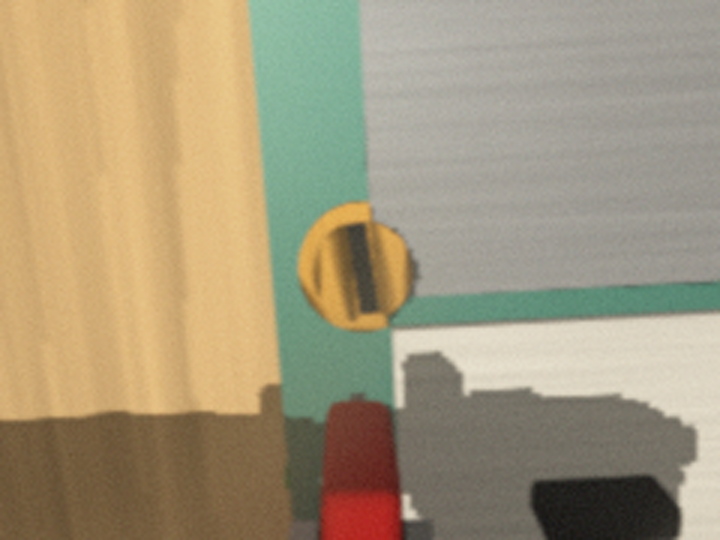

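The slot at crop (360,268) now runs roughly along the travel. I'll measure the angle.

```bash
python3 - <<'E'
from h import *
c=cam('wrist')
def a(p,q,z):
    A,B=[onplane(c,138+x/3,56+y/3,z) for x,y in(p,q)];d=A-B;print(A.round(4),B.round(4),np.degrees(np.arctan2(d[1],d[0])).round(1))
a((352,225),(370,312),.1185)
a((370,205),(388,328),.1285)
a((360,0),(368,190),.110)
a((250,0),(280,380),.110)
f=c['frame'].astype(int);P=cloud(c);L=f.sum(-1)
m=(np.hypot(P[...,0]-.4987,P[...,1]-.0367)<.012)&(L<200)
vu=np.argwhere(m);q=np.array([onplane(c,u,v,.1185) for v,u in vu])[:,:2];w=np.linalg.eigh(np.cov(q.T))[1][:,1];print(len(q),q.mean(0),np.degrees(np.arctan2(w[1],w[0])))
E
```

```text
[0.4957 0.0532 0.1185] [0.501  0.0207 0.1185] 99.3
[0.5024 0.0609 0.1285] [0.5073 0.0167 0.1285] 96.3
[0.5017 0.1285 0.11  ] [0.502  0.0647 0.11  ] 90.3
[0.4638 0.13   0.11  ] [ 0.4644 -0.007   0.11  ] 90.2
492 [ 0.50440245 -0.07715113] 96.95688317638722
```

The lock is at about 83°, which is borderline because of the slot backlash. I'll reinsert the key deeper and turn further.

```bash
python3 -c "
from h import *
goals((.4988,.0368,.25,6),(.4988,.0368,.1605,6))"
```

```text
now [0.4961 0.0074 0.2621] yaw -2.3 j6 -2 gap 0.0126 t 11.8 F [-0.1  0.2 -0.9]
go [29.5, 1.5, 12.1] [0.0, -0.1, -8.3]
go [29.4, 1.5, 101.6] [0.0, -0.1, -8.3]
```

{"fn": "carry_out", "kwargs": {
  "plan": [29.5,1.5,12,0,0,-8.3,29.5,1.5,12,0,0,-8.3,29.5,1.5,60,0,0,-8.3,29.5,1.5,80,0,0,-8.3,29.5,1.5,90,0,0,-8.3,29.5,1.5,96,0,0,-8.3,29.5,1.5,99,0,0,-8.3,29.5,1.5,101.5,0,0,-8.3,29.5,1.5,101.5,0,0,-4,29.5,1.5,101.5,0,0,0,29.5,1.5,101.5,0,0,4,29.5,1.5,101.5,0,0,8,29.5,1.5,101.5,0,0,11,29.5,1.5,101.5,0,0,11,29.5,1.5,101.5,0,0,11]
}}

```text
clock: 13.68
ee_pos: [0.4996, 0.0362, 0.1607]
eef_rot: [0.001, 0.784, 0.621, 0.0]
force: [0.2, -0.9, -0.0]
finger_gap: 0.0129
grip_force: 60.0
```

```bash
python3 -c "
from h import *
goals();print(readout.read_state()['moment'])"
```

```text
now [0.4996 0.0362 0.1607] yaw -13.2 j6 12 gap 0.0129 t 13.7 F [ 0.2 -0.9 -0. ]
[-0.16477384 -0.15382928  0.34957759]
```

{"fn": "carry_out", "kwargs": {
  "plan": [0,0,0,0,0,-7,0,0,0,0,0,-7,0,0,-15,0,0,-7,0,0,-40,0,0,-7,0,0,-90,0,0,-7,0,0,-90,0,0,-7]
}}

```text
clock: 14.42
ee_pos: [0.5027, 0.0365, 0.2561]
eef_rot: [0.004, 0.745, 0.667, 0.004]
force: [0.8, 0.2, -0.7]
finger_gap: 0.0126
grip_force: 59.9
```

```bash
python3 -c "
from h import *
goals((.451,-.3066,.25,111.2))
c=cam('wrist');i=np.linalg.inv(c['extrinsics'])@np.array([.4987,.0367,.1185,1]);print(c['camera_matrix']@i[:3]/i[2])
f=c['frame'].astype(int);P=cloud(c);L=f.sum(-1)
m=(np.hypot(P[...,0]-.4987,P[...,1]-.0367)<.014)&(P[...,2]<.135)&(P[...,2]>.115)
print(m.sum(),np.percentile(L[m],[5,20,50,80]))
m&=L<np.percentile(L[m],50)*.6
q=np.array([onplane(c,u,v,.1185) for v,u in np.argwhere(m)])[:,:2];w=np.linalg.eigh(np.cov(q.T))[1][:,1];print(len(q),q.mean(0),np.degrees(np.arctan2(w[1],w[0])))
"
```

```text
now [0.5027 0.0365 0.2561] yaw -6.4 j6 6 gap 0.0126 t 14.4 F [ 0.8  0.2 -0.7]
go [-346.7, -13.5, 5.5] [0.5, 0.6, -117.6]
[252.96815403 173.85126669   1.        ]
500 [195.95 210.8  287.5  399.2 ]Traceback (most recent call last):
  File "<string>", line 9, in <module>
    q=np.array([onplane(c,u,v,.1185) for v,u in np.argwhere(m)])[:,:2];w=np.linalg.eigh(np.cov(q.T))[1][:,1];print(len(q),q.mean(0),np.degrees(np.arctan2(w[1],w[0])))
      ~~~~~~~~~~~~~~~~~~~~~~~~~~~~~~~~~~~~~~~~~~~~~~~~~~~~~~~~~~^^^^^^
IndexError: too many indices for array: array is 1-dimensional, but 2 were indexed
```

{"fn": "carry_out", "kwargs": {
  "plan": [-347,-13,5,0.5,0.6,-117.6,-347,-13,5,0.5,0.6,-117.6,-347,-13,5,0.5,0.6,-117.6,-347,-13,5,0.5,0.6,-117.6,-347,-13,5,0.5,0.6,-117.6,-347,-13,5,0.5,0.6,-117.6,-347,-13,5,0.5,0.6,-117.6,-347,-13,5,0.5,0.6,-117.6,-347,-13,5,0.5,0.6,-117.6,-347,-13,5,0.5,0.6,-117.6,-347,-13,5,0.5,0.6,-117.6,-347,-13,5,0.5,0.6,-117.6,-347,-13,5,0.5,0.6,-117.6,-347,-13,5,0.5,0.6,-117.6,-347,-13,5,0.5,0.6,-117.6]
}}

```text
clock: 16.35
ee_pos: [0.4479, -0.3068, 0.2448]
eef_rot: [-0.006, -0.184, 0.983, 0.001]
force: [-0.0, 0.2, -0.0]
finger_gap: 0.0123
grip_force: 59.8
```

```bash
python3 -c "
from h import *
goals((.451,-.3062,.10,111.2),(.451,-.3062,.047,111.2))"
```

```text
now [ 0.4479 -0.3068  0.2448] yaw 111.3 j6 -150 gap 0.0123 t 16.4 F [-0.   0.2 -0. ]
go [-4.7, -1.2, 144.7] [0.2, -0.6, 0.1]
go [-5.3, -1.4, 197.7] [0.2, -0.6, 0.1]
```

{"fn": "carry_out", "kwargs": {
  "plan": [-4,-1.2,60,0.2,-0.6,0,-5,-1.2,110,0.2,-0.6,0,-5,-1.2,140,0.2,-0.6,0,-5,-1.3,155,0.2,-0.6,0,-5,-1.3,155,0.2,-0.6,0,-5,-1.3,155,0.2,-0.6,0]
}}

```text
clock: 17.1
ee_pos: [0.4527, -0.3075, 0.0917]
eef_rot: [0.001, -0.185, 0.983, -0.001]
force: [0.7, 0.3, -0.3]
finger_gap: 0.0124
grip_force: 59.9
```

```bash
python3 -c "
from h import *
goals((.451,-.3062,.047,111.2))"
```

```text
now [ 0.4527 -0.3075  0.0917] yaw 111.3 j6 -150 gap 0.0124 t 17.1 F [ 0.7  0.3 -0.3]
go [1.2, 1.9, 44.6] [-0.1, 0.1, 0.1]
```

{"fn": "carry_out", "kwargs": {
  "plan": [0.8,1.3,0,0,0,0,0.8,1.3,15,0,0,0,0.8,1.3,30,0,0,0,0.8,1.3,38,0,0,0,0.8,1.3,43,0,0,0,0.8,1.3,44,0,0,0,0.8,1.3,44,0,0,0]
}}

```text
clock: 17.98
ee_pos: [0.4498, -0.3053, 0.0474]
eef_rot: [-0.001, -0.185, 0.983, 0.001]
force: [-4.5, 3.3, 10.2]
finger_gap: 0.0121
grip_force: 61.2
```

```bash
python3 -c "
from h import *
goals()"
```

```text
now [ 0.4498 -0.3053  0.0474] yaw 111.3 j6 -150 gap 0.0121 t 18.0 F [-4.5  3.3 10.2]
```

{"fn": "carry_out", "kwargs": {
  "plan": [0,0,0,0,0,0,0,0,0,0,0,0,0,0,0,0,0,0,0,0,-20,0,0,0,0,0,-60,0,0,0,0,0,-120,0,0,0,0,0,-180,0,0,0,0,0,-215,0,0,0,0,0,-215,0,0,0,0,0,-215,0,0,0],
  "claw": 0.7
}}

```text
clock: 19.23
ee_pos: [0.4496, -0.305, 0.2597]
eef_rot: [-0.001, -0.185, 0.983, 0.001]
force: [0.5, 1.1, -0.6]
finger_gap: 0.06
grip_force: 0.0
```

```bash
python3 k.py; python3 -c "
from h import *
goals((.587,-.057,.2,90.7),(.587,-.057,.127,90.7))"
```

```text
84 [ 0.4346 -0.3115  0.0854] [ 438.5 -310.1] [19.2 11.1] 20.8 pca -170.0
116 [ 0.4525 -0.3133  0.0339] [ 451.  -306.7] [41.8 21. ] 21.7 pca -154.3
967 [ 0.4447 -0.3114  0.0057] [ 450.9 -306.3] [69.4 49.6] 21.0 pca -162.0
now [ 0.4492 -0.3047  0.2588] yaw 111.3 j6 -150 gap 0.0599 t 19.3 F [-0.5  0.3 -0.5]
go [-218.6, 180.4, 59.0] [0.2, -0.2, 20.6]
go [-218.7, 180.2, 132.0] [0.2, -0.2, 20.6]
```

Key is back in its rest. Now the hatch grip.

{"fn": "carry_out", "kwargs": {
  "plan": [-219,180,30,0,0,20.6,-219,180,30,0,0,20.6,-219,180,30,0,0,20.6,-219,180,30,0,0,20.6,-219,180,30,0,0,20.6,-219,180,59,0,0,20.6,-219,180,59,0,0,20.6,-219,180,59,0,0,20.6]
}}

```text
clock: 20.27
ee_pos: [0.5881, -0.0586, 0.2011]
eef_rot: [-0.001, -0.006, 1.0, 0.0]
force: [1.2, 0.2, 1.3]
finger_gap: 0.0597
grip_force: 0.0
```

```bash
python3 lk.py; python3 -c "
from h import *
goals((.585,-.057,.127,90.7))"
```

```text
now [ 0.5881 -0.0586  0.2011] yaw 90.7 j6 -101 gap 0.0597 t 20.3 F [1.2 0.2 1.3]
cam [ 0.509 -0.059  0.364]
brass 1152 ((499.2884521484375, 36.69167709350586), 18.196561813354492) ((499.0228576660156, 36.51636505126953), (34.65906524658203, 34.22305679321289), 0.4653863310813904)
hatch 25516 ((574.9795532226562, 20.9259033203125), (198.9551239013672, 297.2049865722656), 0.6772057414054871)
grip 861 ((587.1136474609375, -57.33388137817383), (49.12255096435547, 12.659137725830078), 0.9932043552398682)
red 1376
now [ 0.5888 -0.0589  0.2021] yaw 90.7 j6 -101 gap 0.0598 t 20.3 F [-0.2 -0.4  0.2]
go [3.7, 1.9, 75.1] [0.0, -0.0, -0.0]
```

{"fn": "carry_out", "kwargs": {
  "plan": [1,1.6,40,0,0,0,1,1.6,60,0,0,0,1,1.6,70,0,0,0,1,1.6,74,0,0,0,1,1.6,74,0,0,0]
}}

```text
clock: 20.95
ee_pos: [0.5884, -0.0569, 0.1287]
eef_rot: [0.0, -0.006, 1.0, -0.0]
force: [0.2, -0.3, -0.5]
finger_gap: 0.0599
grip_force: 0.0
```

{"fn": "carry_out", "kwargs": {
  "plan": [0,0,0,0,0,0,0,0,0,0,0,0,0,0,0,0,0,0,0,0,0,0,0,0,0,0,0,0,0,0,0,0,0,0,0,0],
  "claw": 0
}}

```text
clock: 21.7
ee_pos: [0.5883, -0.0569, 0.1288]
eef_rot: [0.0, -0.006, 1.0, -0.0]
force: [-0.3, -1.4, 5.9]
finger_gap: 0.0109
grip_force: 58.9
```

{"fn": "carry_out", "kwargs": {
  "plan": [0,5,0,0,0,0,0,15,0,0,0,0,0,25,0,0,0,0,0,35,0,0,0,0,0,45,0,0,0,0,0,55,0,0,0,0,0,65,0,0,0,0,0,75,0,0,0,0,0,85,0,0,0,0,0,95,0,0,0,0,0,105,0,0,0,0,0,115,0,0,0,0,0,125,0,0,0,0,0,133,0,0,0,0,0,138,0,0,0,0,0,139,0,0,0,0,0,139,0,0,0,0,0,139,0,0,0,0]
}}

```text
clock: 23.95
ee_pos: [0.5868, 0.0798, 0.1289]
eef_rot: [0.001, -0.007, 1.0, -0.002]
force: [-0.8, -6.0, 4.9]
finger_gap: 0.0105
grip_force: 59.0
```

```bash
python3 -c "
from h import *
goals()"
```

```text
now [0.5868 0.0798 0.1289] yaw 90.8 j6 -87 gap 0.0105 t 23.9 F [-0.8 -6.   4.9]
```

{"fn": "carry_out", "kwargs": {
  "plan": [0,0,0,0,0,0,0,0,0,0,0,0,0,0,0,0,0,0,0,0,0,0,0,0,0,0,-50,0,0,0,0,0,-100,0,0,0,0,0,-130,0,0,0,0,0,-130,0,0,0,0,0,-130,0,0,0],
  "claw": 0.7
}}

```text
clock: 25.08
ee_pos: [0.5851, 0.0824, 0.2566]
eef_rot: [-0.001, -0.006, 1.0, 0.0]
force: [0.3, -1.4, 0.2]
finger_gap: 0.0596
grip_force: 0.0
```

```bash
python3 - <<'E'
from h import *
c=cam('wrist','w4.png');P=cloud(c);x,y,z=P[...,0],P[...,1],P[...,2]
m=(abs(x-.585)<.06)&(y>.02)&(y<.14)&(abs(z-.1525)<.003);print('tab',m.sum(),cv2.minAreaRect((P[m][:,:2]*1000).astype(np.float32)))
t=cam('top');P=cloud(t);x,y,z=P[...,0],P[...,1],P[...,2]
m=(np.hypot(x-.58,y+.337)<.06)&(z>.19);print('brush top',m.sum(),np.median(P[m],0))
goals((.58,-.3375,.26,90.7),(.58,-.3375,.152,90.7))
E
```

```text
tab 622 ((585.6303100585938, 80.83680725097656), (49.29656982421875, 13.08300495147705), 0.9812856912612915)
brush top 31 [ 0.57698187 -0.33888176  0.20803641]
now [0.5846 0.0823 0.2555] yaw 90.7 j6 -87 gap 0.0598 t 25.2 F [ 0.3 -0.8  0.6]
go [9.9, -419.7, -4.4] [-0.0, -0.3, 0.0]
go [9.4, -419.7, 103.6] [-0.0, -0.3, 0.0]
```

View pics/w4.png

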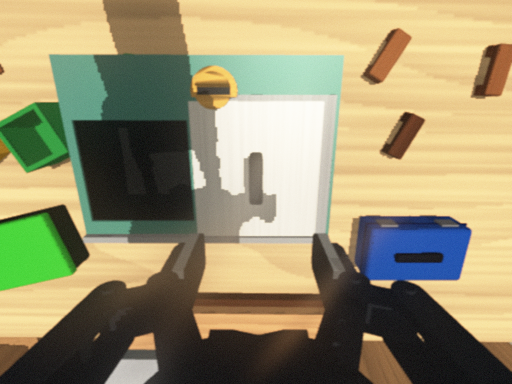

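The hatch is fully open: the black drum shows at (130,170) and the tab is at (256,175), 138 mm from its shut place. The slot at (213,88) runs along the travel. Next is the brush.

{"fn": "carry_out", "kwargs": {
  "plan": [10,-420,-5,0,0,0,10,-420,-5,0,0,0,10,-420,-5,0,0,0,10,-420,-5,0,0,0,10,-420,-5,0,0,0,10,-420,-5,0,0,0,10,-420,-5,0,0,0,10,-420,-5,0,0,0,10,-420,-5,0,0,0,10,-420,-5,0,0,0]
}}

```text
clock: 26.42
ee_pos: [0.5813, -0.336, 0.2622]
eef_rot: [-0.001, -0.007, 1.0, 0.001]
force: [1.1, 0.2, -0.5]
finger_gap: 0.06
grip_force: 0.0
```

```bash
python3 - <<'E'
from h import *
c=cam('wrist');P=cloud(c);x,y,z=P[...,0],P[...,1],P[...,2]
m=(np.hypot(x-.58,y+.337)<.035)&(z>.11)&(z<.214)
for a,b in((.12,.16),(.16,.2),(.2,.214)):
    k=m&(z>a)&(z<b);print(k.sum(),k.sum()>5 and cv2.minAreaRect((P[k][:,:2]*1000).astype(np.float32)))
goals((.579,-.338,.152,90.7))
E
```

```text
159 ((574.893798828125, -337.45196533203125), (19.034332275390625, 7.164937496185303), 85.49615478515625)
236 ((575.1863403320312, -337.57659912109375), (19.325712203979492, 7.563389301300049), 86.31977081298828)
461 ((580.5325927734375, -337.92291259765625), (19.329355239868164, 18.045028686523438), 89.1119613647461)
now [ 0.5815 -0.3361  0.2626] yaw 90.8 j6 -125 gap 0.0596 t 26.5 F [ 1.   0.6 -0.6]
go [2.4, -2.0, 110.6] [0.1, -0.1, 0.1]
```

Brush at (0.580, -0.338), upright.

{"fn": "carry_out", "kwargs": {
  "plan": [1.5,-2,30,0,0,0,1.5,-2,60,0,0,0,1.5,-2,90,0,0,0,1.5,-2,110,0,0,0,1.5,-2,110,0,0,0,1.5,-2,110,0,0,0]
}}

```text
clock: 27.22
ee_pos: [0.5809, -0.3401, 0.1544]
eef_rot: [0.001, -0.007, 1.0, -0.001]
force: [-0.3, -0.5, 1.0]
finger_gap: 0.06
grip_force: 0.0
```

{"fn": "carry_out", "kwargs": {
  "plan": [0,0,0,0,0,0,0,0,0,0,0,0,0,0,0,0,0,0,0,0,0,0,0,0,0,0,0,0,0,0,0,0,0,0,0,0],
  "claw": 0
}}

```text
clock: 27.98
ee_pos: [0.5806, -0.3402, 0.1543]
eef_rot: [0.001, -0.006, 1.0, -0.0]
force: [-0.2, 0.7, 4.6]
finger_gap: 0.0188
grip_force: 58.9
```

{"fn": "carry_out", "kwargs": {
  "plan": [0,0,-30,0,0,0,0,0,-60,0,0,0,0,0,-110,0,0,0,0,0,-160,0,0,0,0,0,-170,0,0,0,0,0,-170,0,0,0,0,0,-170,0,0,0]
}}

```text
clock: 28.85
ee_pos: [0.5785, -0.339, 0.3194]
eef_rot: [-0.003, -0.006, 1.0, 0.002]
force: [-0.1, -0.5, -0.5]
finger_gap: 0.0185
grip_force: 58.8
```

```bash
python3 -c "
from h import *
goals((.590,-.057,.322,90.7),(.590,-.057,.164,90.7))"
```

```text
now [ 0.5785 -0.339   0.3194] yaw 90.7 j6 -125 gap 0.0185 t 28.9 F [-0.1 -0.5 -0.5]
go [-15.0, 281.8, -1.8] [0.2, -0.3, 0.0]
go [-15.8, 281.3, 156.2] [0.2, -0.3, 0.0]
```

{"fn": "carry_out", "kwargs": {
  "plan": [-15,282,-2,0,0,0,-15,282,-2,0,0,0,-15,282,-2,0,0,0,-15,282,-2,0,0,0,-15,282,-2,0,0,0,-15,282,-2,0,0,0,-15,282,-2,0,0,0,-15,282,-2,0,0,0]
}}

```text
clock: 29.85
ee_pos: [0.591, -0.0589, 0.324]
eef_rot: [-0.001, -0.006, 1.0, -0.0]
force: [0.2, 0.2, -1.6]
finger_gap: 0.0184
grip_force: 59.1
```

```bash
python3 -c "
from h import *
goals((.590,-.057,.167,90.7),(.59,-.057,.235,90.7))
c=cam('wrist');P=cloud(c);x,y,z=P[...,0],P[...,1],P[...,2]
m=(x>.45)&(x<.7)&(y>-.16)&(y<.05)&(abs(z-.012)<.004);print(m.sum(),cv2.minAreaRect((P[m][:,:2]*1000).astype(np.float32)) if m.sum()>5 else '')
"
```

```text
now [ 0.591  -0.0589  0.324 ] yaw 90.6 j6 -101 gap 0.0184 t 29.9 F [ 0.2  0.2 -1.6]
go [0.7, 1.9, 157.0] [-0.0, -0.1, -0.1]
go [0.8, 1.9, 89.0] [-0.0, -0.1, -0.1]
4080 ((593.14697265625, -56.378395080566406), (113.06416320800781, 123.3631820678711), 0.5020830035209656)
```

{"fn": "carry_out", "kwargs": {
  "plan": [1,2,40,0,0,0,1,2,80,0,0,0,1,2,120,0,0,0,1,2,145,0,0,0,1,2,154,0,0,0,1,2,156,0,0,0,1,2,156,0,0,0,1,2,125,0,0,0,1,2,95,0,0,0,1,2,87,0,0,0,1,2,87,0,0,0,1,2,87,0,0,0]
}}

```text
clock: 31.4
ee_pos: [0.5894, -0.0555, 0.2367]
eef_rot: [-0.001, -0.006, 1.0, 0.0]
force: [0.8, 0.4, -1.5]
finger_gap: 0.0187
grip_force: 59.1
```

{"fn": "carry_out", "kwargs": {
  "plan": [0,0,0,0,0,0,0,0,30,0,0,0,0,0,60,0,0,0,0,0,68,0,0,0,0,0,70,0,0,0,0,0,70,0,0,0,0,0,70,0,0,0]
}}

```text
clock: 32.28
ee_pos: [0.5913, -0.0558, 0.1694]
eef_rot: [0.001, -0.006, 1.0, -0.0]
force: [0.4, 0.1, -2.1]
finger_gap: 0.0183
grip_force: 59.0
```

{"fn": "carry_out", "kwargs": {
  "plan": [0,0,-30,0,0,0,0,0,-70,0,0,0,0,0,-120,0,0,0,0,0,-150,0,0,0,0,0,-154,0,0,0,0,0,-154,0,0,0,0,0,-154,0,0,0]
}}

```text
clock: 33.15
ee_pos: [0.5891, -0.0555, 0.3196]
eef_rot: [-0.002, -0.006, 1.0, 0.0]
force: [0.2, -0.1, -1.8]
finger_gap: 0.0187
grip_force: 59.0
```

```bash
python3 -c "
from h import *
goals((.580,-.339,.322,90.7),(.580,-.339,.158,90.7))"
```

```text
now [ 0.5891 -0.0555  0.3196] yaw 90.7 j6 -100 gap 0.0187 t 33.1 F [ 0.2 -0.1 -1.8]
go [12.7, -283.4, -2.6] [0.0, -0.2, 0.0]
go [12.0, -283.5, 161.4] [0.0, -0.2, 0.0]
```

{"fn": "carry_out", "kwargs": {
  "plan": [12,-283,-2,0,0,0,12,-283,-2,0,0,0,12,-283,-2,0,0,0,12,-283,-2,0,0,0,12,-283,-2,0,0,0,12,-283,-2,0,0,0,12,-283,-2,0,0,0,12,-283,-2,0,0,0,12,-283,50,0,0,0,12,-283,100,0,0,0,12,-283,130,0,0,0,12,-283,150,0,0,0,12,-283,162,0,0,0,12,-283,162,0,0,0,12,-283,162,0,0,0]
}}

```text
clock: 35.02
ee_pos: [0.5829, -0.3394, 0.1618]
eef_rot: [0.001, -0.006, 1.0, -0.001]
force: [0.1, -1.1, -2.0]
finger_gap: 0.0187
grip_force: 59.2
```

```bash
python3 -c "
from h import *
goals((.580,-.339,.155,90.7))"
```

```text
now [ 0.5829 -0.3394  0.1618] yaw 90.7 j6 -125 gap 0.0187 t 35.0 F [ 0.1 -1.1 -2. ]
go [2.9, 0.5, 6.7] [-0.1, 0.1, 0.0]
```

{"fn": "carry_out", "kwargs": {
  "plan": [4,0.5,4,0,0,0,4,0.5,7,0,0,0,4,0.5,7,0,0,0,4,0.5,7,0,0,0]
}}

```text
clock: 35.52
ee_pos: [0.5783, -0.3387, 0.1543]
eef_rot: [0.0, -0.006, 1.0, -0.0]
force: [-1.5, 1.3, 4.8]
finger_gap: 0.0186
grip_force: 59.7
```

{"fn": "carry_out", "kwargs": {
  "plan": [0,0,0,0,0,0,0,0,0,0,0,0,0,0,0,0,0,0,0,0,0,0,0,0,0,0,-50,0,0,0,0,0,-100,0,0,0,0,0,-130,0,0,0,0,0,-130,0,0,0,0,0,-130,0,0,0],
  "claw": 0.7
}}

```text
clock: 36.65
ee_pos: [0.5772, -0.3379, 0.2814]
eef_rot: [-0.001, -0.006, 1.0, 0.001]
force: [-0.3, 0.1, -0.1]
finger_gap: 0.0598
grip_force: 0.0
```

```bash
sed 's/^goals.*//' > /dev/null <<<x; python3 - <<'E'
from h import *
c=cam('wrist');P=cloud(c);x,y,z=P[...,0],P[...,1],P[...,2]
m=(np.hypot(x-.58,y+.337)<.05)
for a,b in((.12,.16),(.16,.2),(.2,.22)):
    k=m&(z>a)&(z<b);print(k.sum(),k.sum()>5 and cv2.minAreaRect((P[k][:,:2]*1000).astype(np.float32)),P[k][:,2].max())
# pulls
for n in('top','side'):
    c=cam(n);P=cloud(c);x,y,z=P[...,0],P[...,1],P[...,2]
    m=((x>.3)&(x<.63)&(y>.19)&(y<.49)&(z>.012)&(z<.035)).astype(np.uint8)
    nn,l,st,ce=cv2.connectedComponentsWithStats(m)
    for i in range(1,nn):
        if st[i,4]>30:
            k=(l==i)&(z>.0185);r=cv2.minAreaRect((P[k][:,:2]*1000).astype(np.float32));print(n,st[i,4],np.round(r[0]),np.round(r[1]),r[2])
goals((.465,.289,.25,60))
E
```

```text
129 ((573.0379028320312, -336.4082336425781), (19.124372482299805, 7.132896423339844), 86.2489013671875) 0.15923347501472507
202 ((573.0897827148438, -336.3758850097656), (19.29964828491211, 7.602298736572266), 85.09513854980469) 0.1992366580668537
394 ((578.8063354492188, -337.0374755859375), (18.70474624633789, 19.059804916381836), 22.898366928100586) 0.21229282074114578
top 100 [552. 291.] [23. 61.] 66.2467269897461
top 102 [461. 401.] [62. 23.] 0.046082161366939545
top 105 [448. 252.] [23. 64.] 61.187164306640625
side 153 [450. 254.] [27. 64.] 60.89936065673828
side 174 [555. 294.] [23. 64.] 65.83988952636719
side 181 [466. 403.] [27. 63.] 88.63541412353516
now [ 0.5768 -0.3376  0.2802] yaw 90.7 j6 -125 gap 0.0597 t 36.8 F [ 0.1  0.4 -0.4]
go [103.8, 627.9, 32.3] [0.1, -0.3, 30.7]
```

The brush stands in its pot again. One pull was knocked to (0.449, 0.253), so all three were re-measured. I'll take that one first.

```bash
python3 -c "
from h import *
goals((.449,.253,.22,61))"
```

```text
now [ 0.5768 -0.3376  0.2802] yaw 90.7 j6 -125 gap 0.0597 t 36.8 F [ 0.1  0.4 -0.4]
go [120.1, 592.0, 62.3] [0.1, -0.3, 29.7]
```

{"fn": "carry_out", "kwargs": {
  "plan": [120,592,20,0,0,29.7,120,592,20,0,0,29.7,120,592,20,0,0,29.7,120,592,20,0,0,29.7,120,592,20,0,0,29.7,120,592,20,0,0,29.7,120,592,20,0,0,29.7,120,592,20,0,0,29.7,120,592,20,0,0,29.7,120,592,20,0,0,29.7,120,592,62,0,0,29.7,120,592,62,0,0,29.7,120,592,62,0,0,29.7]
}}

```text
clock: 38.42
ee_pos: [0.4506, 0.2517, 0.2212]
eef_rot: [-0.0, 0.251, 0.968, -0.0]
force: [0.3, 0.7, 0.0]
finger_gap: 0.0595
grip_force: 0.0
```

```bash
cat > pl.py <<'E'
from h import *
import sys
c=cam('wrist');P=cloud(c);x,y,z=P[...,0],P[...,1],P[...,2]
m=((x>.3)&(x<.63)&(y>.18)&(y<.49)&(z>.012)&(z<.035)).astype(np.uint8)
nn,l,st,ce=cv2.connectedComponentsWithStats(m)
for i in range(1,nn):
    if st[i,4]>100:
        k=(l==i)&(z>.0185);q=(P[k][:,:2]*1000).astype(np.float32);r=cv2.minAreaRect(q);print(st[i,4],ce[i].round(),np.round(r[0],1),np.round(r[1]),r[2],P[k][:,2].max())
goals(*[tuple(float(v) for v in a.split(',')) for a in sys.argv[1:]])
E
python3 pl.py .449,.253,.005,61
```

```text
1041 [367. 114.] [466.6 403.8] [24. 64.] 86.99906158447266 0.024121014809867836
854 [259. 159.] [450.7 255.2] [23. 63.] 60.52559280395508 0.024178137106864117
760 [319. 209.] [555.2 294.5] [24. 63.] 66.17398834228516 0.023803763454941673
now [0.4513 0.2519 0.222 ] yaw 61.0 j6 -37 gap 0.0597 t 38.5 F [0.3 0.2 0.2]
go [2.6, -0.3, 217.0] [0.1, 0.0, -0.0]
```

{"fn": "carry_out", "kwargs": {
  "plan": [1.5,2.5,60,0,0,0,1.5,2.5,120,0,0,0,1.5,2.5,170,0,0,0,1.5,2.5,200,0,0,0,1.5,2.5,212,0,0,0,1.5,2.5,216,0,0,0,1.5,2.5,216,0,0,0]
}}

```text
clock: 39.35
ee_pos: [0.4519, 0.2556, 0.0065]
eef_rot: [0.001, 0.25, 0.968, 0.001]
force: [0.4, 0.1, 0.2]
finger_gap: 0.0596
grip_force: 0.0
```

{"fn": "carry_out", "kwargs": {
  "plan": [0,0,0,0,0,0,0,0,0,0,0,0,0,0,0,0,0,0,0,0,0,0,0,0,0,0,0,0,0,0,0,0,-30,0,0,0,0,0,-80,0,0,0,0,0,-140,0,0,0,0,0,-195,0,0,0,0,0,-195,0,0,0,0,0,-195,0,0,0],
  "claw": 0
}}

```text
clock: 40.72
ee_pos: [0.4498, 0.2548, 0.1997]
eef_rot: [-0.0, 0.25, 0.968, -0.0]
force: [0.3, 0.5, -0.1]
finger_gap: -0.0001
grip_force: 0.0
```

```bash
python3 -c "
from h import *
goals((.591,-.07,.2,90.7),(.591,-.07,.065,90.7))"
```

```text
now [0.4498 0.2548 0.1997] yaw 61.0 j6 -36 gap -0.0001 t 40.7 F [ 0.3  0.5 -0.1]
go [-280.9, -215.7, -0.4] [-0.0, -0.0, -29.7]
go [-280.9, -215.7, 134.6] [-0.0, -0.0, -29.7]
```

The gripper closed on nothing, so I'll look.

```bash
python3 pl.py; python3 -c "
from h import *
cam('wrist','w5.png')"
```

```text
1175 [372. 116.] [466.5 403.9] [24. 64.] 86.75991821289062 0.02393626332104054
933 [257. 163.] [450.4 254.7] [24. 62.] 60.90422058105469 0.02382865466200329
823 [320. 216.] [554.9 294.3] [24. 64.] 66.96019744873047 0.02398780999288691
now [0.4491 0.2545 0.1986] yaw 61.0 j6 -36 gap -0.0001 t 40.8 F [-0.4 -1.1 -0.4]
```

View pics/w5.png

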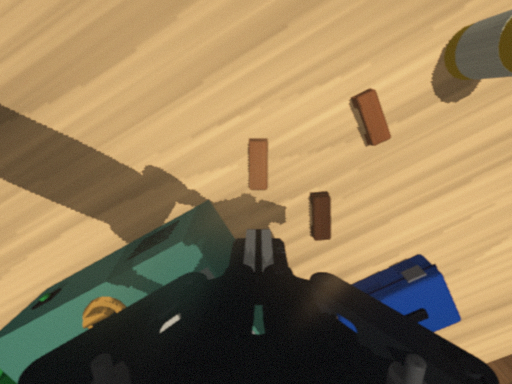

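The pull still lies at (258,163) px, so the lift came before the fingers had closed. I'll repeat it slightly lower, with a narrower pre-opening and a longer hold.

{"fn": "carry_out", "kwargs": {
  "plan": [0,0.5,0,0,0,0,0,0.5,0,0,0,0,0,0.5,0,0,0,0,0,0.5,60,0,0,0,0,0.5,110,0,0,0,0,0.5,150,0,0,0,0,0.5,180,0,0,0,0,0.5,193,0,0,0,0,0.5,196,0,0,0,0,0.5,196,0,0,0],
  "claw": 0.55
}}

```text
clock: 42.08
ee_pos: [0.4516, 0.256, 0.0051]
eef_rot: [0.001, 0.25, 0.968, 0.001]
force: [0.1, 0.6, -0.6]
finger_gap: 0.0469
grip_force: 0.0
```

{"fn": "carry_out", "kwargs": {
  "plan": [0,0,0,0,0,0,0,0,0,0,0,0,0,0,0,0,0,0,0,0,0,0,0,0,0,0,0,0,0,0,0,0,0,0,0,0,0,0,0,0,0,0,0,0,0,0,0,0],
  "claw": 0
}}

```text
clock: 43.08
ee_pos: [0.4505, 0.2555, 0.004]
eef_rot: [-0.0, 0.25, 0.968, -0.0]
force: [0.3, -0.3, -0.7]
finger_gap: 0.0001
grip_force: 0.0
```

```bash
python3 -c "
from h import *
goals((.450,.2548,.2,61),(.591,-.07,.2,90.7),(.591,-.07,.065,90.7))"
```

```text
now [0.4505 0.2555 0.004 ] yaw 61.0 j6 -36 gap 0.0001 t 43.1 F [ 0.3 -0.3 -0.7]
go [0.2, -0.8, -196.0] [-0.0, -0.0, 0.0]
go [-280.6, -216.7, -196.0] [-0.0, -0.0, -29.7]
go [-280.6, -216.6, -61.0] [-0.0, -0.0, -29.7]
```

```bash
python3 pl.py; python3 -c "
from h import *
a=cam('wrist')['frame'][100:384,130:390];c=cam('side');b=c['frame'][200:300,250:380]
cv2.imwrite('pics/w6.png',np.hstack([cv2.resize(a,(400,436)),cv2.resize(b,(400,436),interpolation=2)])[:,:,::-1])
t=cam('top');P=cloud(t);x,y,z=P[...,0],P[...,1],P[...,2]
print(readout.read_state()['joint_pos'])"
```

```text
3393 [496. 133.] [463.9 393.8] [15. 65.] 75.3114242553711 0.023921313384224874
2132 [254. 212.] [436.7 263.4] [27. 32.] 62.58137512207031 0.03496519419612115
465 [388. 298.] [529.9 310.1] [22.  9.] 32.23106384277344 0.022774829018582132
now [0.4505 0.2555 0.004 ] yaw 61.0 j6 -36 gap -0.0003 t 43.1 F [ 0.  -0.3  0.8]
[ 4.31642769e-01  4.05854212e-01  2.00065259e+00  3.42465795e-04
  7.35339094e-01 -6.33592832e-01]
```

View pics/w6.png

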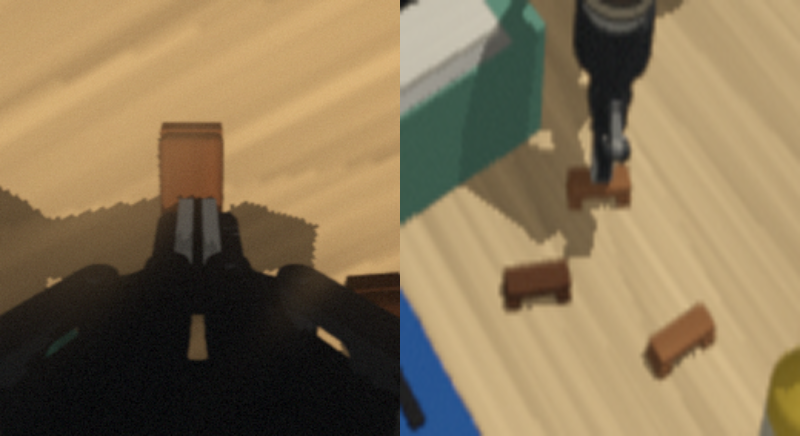

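```bash
python3 - <<'E'
from h import *
c=cam('wrist');P=cloud(c)
i=np.linalg.inv(c['extrinsics'])@np.array([.4505,.2555,.004,1]);print('tcp proj',(c['camera_matrix']@i[:3]/i[2]).round(1))
for v in range(170,275,6): print(v,[P[v,u].round(3).tolist() for u in (252,258,264)],c['frame'][v,258].tolist())
E
```

```text
tcp proj [256.4 227.4   1. ]
170 [[0.417, 0.271, -0.001], [0.418, 0.274, 0.0], [0.42, 0.278, 0.0]] [198, 161, 108]
176 [[0.42, 0.269, 0.0], [0.422, 0.272, -0.001], [0.424, 0.276, -0.001]] [193, 156, 104]
182 [[0.422, 0.268, 0.006], [0.424, 0.272, 0.006], [0.425, 0.275, 0.006]] [108, 78, 51]
188 [[0.422, 0.268, 0.017], [0.424, 0.272, 0.018], [0.425, 0.275, 0.018]] [106, 74, 47]
194 [[0.424, 0.268, 0.022], [0.425, 0.271, 0.022], [0.427, 0.273, 0.021]] [132, 89, 56]
200 [[0.427, 0.266, 0.022], [0.429, 0.269, 0.021], [0.43, 0.272, 0.022]] [130, 86, 49]
206 [[0.43, 0.264, 0.022], [0.432, 0.267, 0.022], [0.433, 0.27, 0.022]] [128, 82, 49]
212 [[0.433, 0.262, 0.022], [0.435, 0.265, 0.022], [0.436, 0.268, 0.023]] [124, 79, 47]
218 [[0.436, 0.261, 0.022], [0.438, 0.263, 0.021], [0.44, 0.266, 0.021]] [123, 77, 46]
224 [[0.44, 0.259, 0.022], [0.441, 0.262, 0.022], [0.443, 0.265, 0.021]] [122, 79, 45]
230 [[0.44, 0.259, 0.03], [0.441, 0.262, 0.03], [0.443, 0.265, 0.03]] [44, 31, 22]
236 [[0.44, 0.259, 0.037], [0.441, 0.262, 0.036], [0.443, 0.264, 0.036]] [40, 28, 23]
242 [[0.44, 0.259, 0.043], [0.441, 0.262, 0.043], [0.443, 0.264, 0.043]] [34, 29, 21]
248 [[0.44, 0.259, 0.049], [0.441, 0.262, 0.049], [0.443, 0.264, 0.049]] [34, 29, 22]
254 [[0.44, 0.259, 0.054], [0.441, 0.262, 0.055], [0.443, 0.264, 0.054]] [32, 24, 20]
260 [[0.44, 0.259, 0.059], [0.441, 0.262, 0.059], [0.443, 0.264, 0.059]] [25, 19, 12]
266 [[0.441, 0.259, 0.062], [0.442, 0.261, 0.062], [0.444, 0.263, 0.062]] [23, 16, 15]
272 [[0.44, 0.26, 0.069], [0.445, 0.259, 0.062], [0.441, 0.265, 0.071]] [22, 18, 17]
```

In this view the pull's top face is at z≈0.022. The shut fingertips end visibly at about z≈0.024, with the reported TCP at 0.004, so the fingers closed just above the bar. I'll open, go 16 mm deeper and close.

{"fn": "carry_out", "kwargs": {
  "plan": [0,0,0,0,0,0,0,0,0,0,0,0,0,0,0,0,0,0,0,0,0,0,0,0,0,0,0,0,0,0,0,0,6,0,0,0,0,0,11,0,0,0,0,0,15,0,0,0,0,0,15,0,0,0,0,0,15,0,0,0],
  "claw": 0.55
}}

```text
clock: 44.58
ee_pos: [0.4505, 0.2555, -0.011]
eef_rot: [-0.0, 0.25, 0.968, -0.0]
force: [-0.0, 0.3, 0.0]
finger_gap: 0.0469
grip_force: 0.0
```

{"fn": "carry_out", "kwargs": {
  "plan": [0,0,0,0,0,0,0,0,0,0,0,0,0,0,0,0,0,0,0,0,0,0,0,0,0,0,0,0,0,0,0,0,0,0,0,0,0,0,0,0,0,0],
  "claw": 0
}}

```text
clock: 45.45
ee_pos: [0.451, 0.2558, -0.0105]
eef_rot: [0.0, 0.25, 0.968, 0.0]
force: [-0.4, -0.1, 5.2]
finger_gap: 0.0222
grip_force: 60.8
```

```bash
python3 -c "
from h import *
goals((.450,.2548,.2,61),(.591,-.07,.2,90.7),(.591,-.07,.065,90.7))"
```

```text
now [ 0.451   0.2558 -0.0105] yaw 61.0 j6 -36 gap 0.0222 t 45.5 F [-0.4 -0.1  5.2]
go [0.4, -1.2, -210.5] [0.0, 0.0, 0.0]
go [-280.3, -217.0, -210.5] [0.0, 0.0, -29.7]
go [-280.3, -217.1, -75.5] [0.0, 0.0, -29.7]
```

Gripped (gap 22 mm). Next, carry it to the drum.

{"fn": "carry_out", "kwargs": {
  "plan": [0,0,-50,0,0,0,0,0,-100,0,0,0,0,0,-160,0,0,0,0,0,-210,0,0,0,-280,-217,-210,0,0,-29.7,-280,-217,-210,0,0,-29.7,-280,-217,-210,0,0,-29.7,-280,-217,-210,0,0,-29.7,-280,-217,-210,0,0,-29.7,-280,-217,-210,0,0,-29.7,-280,-217,-210,0,0,-29.7,-280,-217,-210,0,0,-29.7,-280,-217,-160,0,0,-29.7,-280,-217,-110,0,0,-29.7,-280,-217,-75,0,0,-29.7,-280,-217,-62,0,0,-29.7,-280,-217,-62,0,0,-29.7,-280,-217,-62,0,0,-29.7]
}}

```text
clock: 47.7
ee_pos: [0.592, -0.0698, 0.0529]
eef_rot: [0.002, -0.007, 1.0, -0.0]
force: [0.1, -0.1, -0.4]
finger_gap: 0.0221
grip_force: 60.2
```

{"fn": "carry_out", "kwargs": {
  "plan": [0,0,0,0,0,0,0,0,0,0,0,0,0,0,0,0,0,0,0,0,0,0,0,0,0,0,-40,0,0,0,0,0,-100,0,0,0,0,0,-150,0,0,0,0,0,-150,0,0,0,0,0,-150,0,0,0],
  "claw": 0.5
}}

```text
clock: 48.82
ee_pos: [0.5899, -0.07, 0.2007]
eef_rot: [-0.001, -0.006, 1.0, 0.0]
force: [0.5, -0.4, -0.8]
finger_gap: 0.0424
grip_force: 0.0
```

```bash
python3 -c "
from h import *
c=cam('wrist');P=cloud(c);x,y,z=P[...,0],P[...,1],P[...,2]
m=(x>.53)&(x<.655)&(y>-.12)&(y<.005)&(z>.017)&(z<.08);print(m.sum(),np.median(P[m],0),cv2.minAreaRect((P[m][:,:2]*1000).astype(np.float32)),P[m][:,2].max())
goals((.555,.2943,.2,66.3))"
```

```text
4780 [ 0.61734993 -0.06555048  0.04444045] ((592.2840576171875, -56.60940170288086), (115.43903350830078, 123.65737915039062), 0.604216992855072) 0.07999712120346464
now [ 0.5891 -0.0698  0.1995] yaw 90.7 j6 -102 gap 0.0427 t 48.9 F [-0.7 -0.4 -0.5]
go [29.6, 364.5, -0.2] [-0.0, -0.2, 24.4]
```

Dropped in the drum. Next pull: A.

{"fn": "carry_out", "kwargs": {
  "plan": [29.5,364.5,0,0,0,24.4,29.5,364.5,0,0,0,24.4,29.5,364.5,0,0,0,24.4,29.5,364.5,0,0,0,24.4,29.5,364.5,0,0,0,24.4,29.5,364.5,0,0,0,24.4,29.5,364.5,0,0,0,24.4,29.5,364.5,0,0,0,24.4,29.5,364.5,0,0,0,24.4],
  "claw": 0.6
}}

```text
clock: 50.0
ee_pos: [0.556, 0.2923, 0.1999]
eef_rot: [-0.001, 0.206, 0.979, -0.001]
force: [0.5, -0.3, -0.7]
finger_gap: 0.0516
grip_force: 0.0
```

```bash
python3 pl.py .555,.2943,-.011,66.3
```

```text
1387 [316.  53.] [466.5 404. ] [24. 64.] 86.89372253417969 0.023789917933236593
936 [259. 162.] [555.6 294.8] [23. 63.] 65.68910217285156 0.024282971386478225
now [0.5563 0.2923 0.2003] yaw 66.2 j6 -42 gap 0.0513 t 50.0 F [ 0.3 -0.4  0.5]
go [1.8, 1.6, 211.3] [-0.1, -0.1, -0.1]
```

{"fn": "carry_out", "kwargs": {
  "plan": [1.5,2,60,0,0,0,1.5,2,120,0,0,0,1.5,2,170,0,0,0,1.5,2,195,0,0,0,1.5,2,207,0,0,0,1.5,2,210,0,0,0,1.5,2,210,0,0,0,1.5,2,210,0,0,0]
}}

```text
clock: 51.05
ee_pos: [0.557, 0.2971, -0.0072]
eef_rot: [0.001, 0.205, 0.979, 0.001]
force: [0.2, 0.1, -0.5]
finger_gap: 0.0513
grip_force: 0.0
```

{"fn": "carry_out", "kwargs": {
  "plan": [0,0,0,0,0,0,0,0,0,0,0,0,0,0,0,0,0,0,0,0,0,0,0,0,0,0,0,0,0,0,0,0,0,0,0,0,0,0,-30,0,0,0,0,0,-80,0,0,0,0,0,-140,0,0,0,0,0,-200,0,0,0,0,0,-210,0,0,0,0,0,-210,0,0,0],
  "claw": 0
}}

```text
clock: 52.55
ee_pos: [0.5557, 0.2965, 0.2013]
eef_rot: [0.0, 0.205, 0.979, 0.0]
force: [0.0, -0.0, -1.2]
finger_gap: 0.0225
grip_force: 59.8
```

```bash
python3 -c "
from h import *
goals((.591,-.045,.2,90.7),(.591,-.045,.052,90.7))"
```

```text
now [0.5557 0.2965 0.2013] yaw 66.3 j6 -42 gap 0.0225 t 52.5 F [ 0.  -0.  -1.2]
go [-169.5, -298.6, 1.1] [0.0, 0.0, -24.4]
go [-169.5, -298.7, 149.1] [0.0, 0.0, -24.4]
```

{"fn": "carry_out", "kwargs": {
  "plan": [-169.5,-298.5,1,0,0,-24.4,-169.5,-298.5,1,0,0,-24.4,-169.5,-298.5,1,0,0,-24.4,-169.5,-298.5,1,0,0,-24.4,-169.5,-298.5,1,0,0,-24.4,-169.5,-298.5,1,0,0,-24.4,-169.5,-298.5,1,0,0,-24.4,-169.5,-298.5,1,0,0,-24.4,-169.5,-298.5,50,0,0,-24.4,-169.5,-298.5,100,0,0,-24.4,-169.5,-298.5,135,0,0,-24.4,-169.5,-298.5,148,0,0,-24.4,-169.5,-298.5,148,0,0,-24.4,-169.5,-298.5,148,0,0,-24.4]
}}

```text
clock: 54.3
ee_pos: [0.5927, -0.0447, 0.0548]
eef_rot: [0.001, -0.007, 1.0, -0.0]
force: [0.6, 0.3, -0.0]
finger_gap: 0.022
grip_force: 59.8
```

{"fn": "carry_out", "kwargs": {
  "plan": [0,0,0,0,0,0,0,0,0,0,0,0,0,0,0,0,0,0,0,0,0,0,0,0,0,0,-40,0,0,0,0,0,-100,0,0,0,0,0,-150,0,0,0,0,0,-150,0,0,0,0,0,-150,0,0,0],
  "claw": 0.5
}}

```text
clock: 55.42
ee_pos: [0.5906, -0.0449, 0.2027]
eef_rot: [-0.0, -0.006, 1.0, 0.0]
force: [-0.3, 0.5, -0.6]
finger_gap: 0.0424
grip_force: 0.0
```

```bash
python3 -c "
from h import *
goals((.4665,.404,.2,87))"
```

```text
now [ 0.5906 -0.0449  0.2027] yaw 90.7 j6 -99 gap 0.0424 t 55.4 F [-0.3  0.5 -0.6]
go [118.5, 450.4, 2.9] [0.0, -0.1, 3.7]
```

{"fn": "carry_out", "kwargs": {
  "plan": [118.5,450.5,3,0,0,3.7,118.5,450.5,3,0,0,3.7,118.5,450.5,3,0,0,3.7,118.5,450.5,3,0,0,3.7,118.5,450.5,3,0,0,3.7,118.5,450.5,3,0,0,3.7,118.5,450.5,3,0,0,3.7,118.5,450.5,3,0,0,3.7,118.5,450.5,3,0,0,3.7,118.5,450.5,3,0,0,3.7,118.5,450.5,3,0,0,3.7],
  "claw": 0.6
}}

```text
clock: 56.8
ee_pos: [0.4671, 0.4025, 0.1993]
eef_rot: [-0.001, 0.027, 1.0, -0.001]
force: [0.3, -0.4, -0.2]
finger_gap: 0.0514
grip_force: 0.0
```

```bash
python3 pl.py .4665,.404,-.011,87
```

```text
945 [259. 162.] [466.  404.8] [23. 63.] 86.39405822753906 0.02385868982268574
now [0.4673 0.4026 0.1996] yaw 86.9 j6 -50 gap 0.0515 t 56.9 F [ 0.4 -0.2 -0. ]
go [0.6, 1.5, 210.6] [-0.0, -0.1, -0.1]
```

{"fn": "carry_out", "kwargs": {
  "plan": [1,1.8,60,0,0,0,1,1.8,120,0,0,0,1,1.8,170,0,0,0,1,1.8,195,0,0,0,1,1.8,207,0,0,0,1,1.8,210,0,0,0,1,1.8,210,0,0,0,1,1.8,210,0,0,0]
}}

```text
clock: 57.85
ee_pos: [0.4671, 0.4068, -0.0083]
eef_rot: [0.001, 0.026, 1.0, 0.001]
force: [-0.2, 0.4, -0.9]
finger_gap: 0.0513
grip_force: 0.0
```

{"fn": "carry_out", "kwargs": {
  "plan": [0,0,0,0,0,0,0,0,0,0,0,0,0,0,0,0,0,0,0,0,0,0,0,0,0,0,0,0,0,0,0,0,0,0,0,0,0,0,-30,0,0,0,0,0,-80,0,0,0,0,0,-140,0,0,0,0,0,-200,0,0,0,0,0,-210,0,0,0,0,0,-210,0,0,0],
  "claw": 0
}}

```text
clock: 59.35
ee_pos: [0.466, 0.4059, 0.2003]
eef_rot: [0.0, 0.026, 1.0, 0.0]
force: [-0.5, -0.4, -1.3]
finger_gap: 0.0222
grip_force: 60.0
```

```bash
python3 -c "
from h import *
goals((.591,-.058,.2,90.7),(.591,-.058,.06,90.7))"
```

```text
now [0.466  0.4059 0.2003] yaw 87.0 j6 -50 gap 0.0222 t 59.4 F [-0.5 -0.4 -1.3]
go [-148.9, -456.8, 0.1] [0.0, 0.0, -3.7]
go [-148.9, -456.9, 140.1] [0.0, 0.0, -3.7]
```

{"fn": "carry_out", "kwargs": {
  "plan": [-149,-457,0,0,0,-3.7,-149,-457,0,0,0,-3.7,-149,-457,0,0,0,-3.7,-149,-457,0,0,0,-3.7,-149,-457,0,0,0,-3.7,-149,-457,0,0,0,-3.7,-149,-457,0,0,0,-3.7,-149,-457,0,0,0,-3.7,-149,-457,0,0,0,-3.7,-149,-457,0,0,0,-3.7,-149,-457,50,0,0,-3.7,-149,-457,100,0,0,-3.7,-149,-457,130,0,0,-3.7,-149,-457,138,0,0,-3.7,-149,-457,138,0,0,-3.7,-149,-457,138,0,0,-3.7]
}}

```text
clock: 61.35
ee_pos: [0.5926, -0.058, 0.0638]
eef_rot: [0.001, -0.007, 1.0, -0.0]
force: [-0.7, 0.7, -0.6]
finger_gap: 0.0223
grip_force: 60.0
```

{"fn": "carry_out", "kwargs": {
  "plan": [0,0,0,0,0,0,0,0,0,0,0,0,0,0,0,0,0,0,0,0,0,0,0,0,0,0,-40,0,0,0,0,0,-100,0,0,0,0,0,-150,0,0,0,0,0,-190,0,0,0,0,0,-190,0,0,0,0,0,-190,0,0,0],
  "claw": 0.6
}}

```text
clock: 62.6
ee_pos: [0.5904, -0.0582, 0.2512]
eef_rot: [-0.001, -0.006, 1.0, 0.0]
force: [-0.4, -0.0, -0.3]
finger_gap: 0.0512
grip_force: 0.0
```

```bash
python3 -c "
from h import *
goals((.5857,.0808,.2,90.7),(.5857,.0808,.125,90.7))
c=cam('wrist','w7.png');P=cloud(c);x,y,z=P[...,0],P[...,1],P[...,2]
m=(x>.535)&(x<.648)&(y>-.115)&(y<.0)&(z<.11);print(np.percentile(z[m],[1,50,80,95,99,100]).round(3))"
```

```text
now [ 0.5904 -0.0582  0.2512] yaw 90.7 j6 -101 gap 0.0512 t 62.6 F [-0.4 -0.  -0.3]
go [2.9, 139.0, 51.2] [0.0, -0.1, 0.0]
go [2.7, 139.0, 126.2] [0.0, -0.1, 0.0]
[0.01  0.012 0.034 0.056 0.057 0.108]
```

View pics/w7.png

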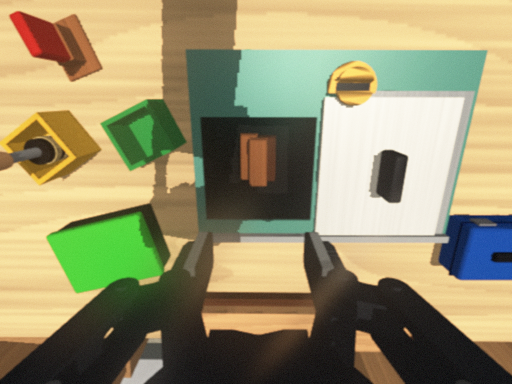

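The drum at (260,165) px holds the stacked pulls, no higher than z 0.057. The slot at (353,85) still runs along the travel and the tab is at (391,175). Now to shut the hatch.

{"fn": "carry_out", "kwargs": {
  "plan": [3,139,0,0,0,0,3,139,0,0,0,0,3,139,0,0,0,0,3,139,50,0,0,0,3,139,90,0,0,0,3,139,120,0,0,0,3,139,134,0,0,0,3,139,134,0,0,0,3,139,134,0,0,0]
}}

```text
clock: 63.78
ee_pos: [0.5875, 0.0806, 0.1193]
eef_rot: [0.001, -0.006, 1.0, 0.0]
force: [-0.3, -0.3, 0.6]
finger_gap: 0.051
grip_force: 0.0
```

{"fn": "carry_out", "kwargs": {
  "plan": [0,0,0,0,0,0,0,0,0,0,0,0,0,0,0,0,0,0,0,0,0,0,0,0,0,0,0,0,0,0,0,0,0,0,0,0],
  "claw": 0
}}

```text
clock: 64.53
ee_pos: [0.5871, 0.0798, 0.1195]
eef_rot: [0.001, -0.006, 1.0, -0.001]
force: [-1.5, -3.6, 5.4]
finger_gap: 0.0122
grip_force: 60.3
```

{"fn": "carry_out", "kwargs": {
  "plan": [0,-5,0,0,0,0,0,-15,0,0,0,0,0,-25,0,0,0,0,0,-35,0,0,0,0,0,-45,0,0,0,0,0,-55,0,0,0,0,0,-65,0,0,0,0,0,-75,0,0,0,0,0,-85,0,0,0,0,0,-95,0,0,0,0,0,-105,0,0,0,0,0,-115,0,0,0,0,0,-125,0,0,0,0,0,-133,0,0,0,0,0,-138,0,0,0,0,0,-140,0,0,0,0,0,-140,0,0,0,0,0,-140,0,0,0,0]
}}

```text
clock: 66.78
ee_pos: [0.5886, -0.0582, 0.1195]
eef_rot: [0.0, -0.006, 1.0, 0.001]
force: [-1.6, 1.6, 5.9]
finger_gap: 0.0121
grip_force: 60.4
```

```bash
python3 -c "
from h import *
goals()"
```

```text
now [ 0.5886 -0.0582  0.1195] yaw 90.7 j6 -101 gap 0.0121 t 66.8 F [-1.6  1.6  5.9]
```

{"fn": "carry_out", "kwargs": {
  "plan": [0,-2,0,0,0,0,0,-3,0,0,0,0,0,-3,0,0,0,0,0,0,0,0,0,0,0,0,0,0,0,0]
}}

```text
clock: 67.4
ee_pos: [0.5886, -0.0581, 0.1195]
eef_rot: [0.0, -0.006, 1.0, 0.001]
force: [-1.9, 1.1, 7.3]
finger_gap: 0.0123
grip_force: 60.4
```

{"fn": "carry_out", "kwargs": {
  "plan": [0,0,0,0,0,0,0,0,0,0,0,0,0,0,0,0,0,0,0,0,0,0,0,0,0,0,-50,0,0,0,0,0,-100,0,0,0,0,0,-140,0,0,0,0,0,-140,0,0,0,0,0,-140,0,0,0],
  "claw": 0.7
}}

```text
clock: 68.53
ee_pos: [0.5875, -0.0592, 0.2572]
eef_rot: [-0.001, -0.006, 1.0, 0.0]
force: [0.7, -0.1, -0.9]
finger_gap: 0.0597
grip_force: 0.0
```

```bash
python3 lk.py; python3 -c "
from h import *
goals((.4505,-.3062,.25,111.2))"
```

```text
now [ 0.5875 -0.0592  0.2572] yaw 90.7 j6 -101 gap 0.0597 t 68.5 F [ 0.7 -0.1 -0.9]
cam [ 0.508 -0.059  0.42 ]
brass 739 ((499.1748352050781, 36.849369049072266), 18.210826873779297) ((498.8382263183594, 36.26554870605469), (33.79029846191406, 33.88023376464844), 1.1542564630508423)
hatch 18662 ((575.352294921875, 21.053695678710938), (199.1937713623047, 297.3848876953125), 0.7251437902450562)
grip 485 ((586.6162719726562, -57.1490478515625), (48.27865982055664, 12.403594017028809), 0.5988895297050476)
red 1529
now [ 0.5869 -0.0591  0.2562] yaw 90.7 j6 -101 gap 0.0597 t 68.6 F [ 0.7 -0.5 -0.3]
go [139.5, -245.4, 6.5] [0.1, -0.2, -20.5]
```

The hatch is shut (the tab is back at y = -57 mm). Fetching the key.

{"fn": "carry_out", "kwargs": {
  "plan": [139.5,-245.5,6,0,0,-20.5,139.5,-245.5,6,0,0,-20.5,139.5,-245.5,6,0,0,-20.5,139.5,-245.5,6,0,0,-20.5,139.5,-245.5,6,0,0,-20.5,139.5,-245.5,6,0,0,-20.5,139.5,-245.5,6,0,0,-20.5,139.5,-245.5,6,0,0,-20.5]
}}

```text
clock: 69.58
ee_pos: [0.452, -0.3052, 0.2513]
eef_rot: [-0.0, -0.185, 0.983, 0.001]
force: [0.6, -0.3, -1.0]
finger_gap: 0.0597
grip_force: 0.0
```

```bash
python3 -c "
from h import *
goals((.4505,-.3062,.042,111.2))"
```

```text
now [ 0.452  -0.3052  0.2513] yaw 111.3 j6 -150 gap 0.0597 t 69.6 F [ 0.6 -0.3 -1. ]
go [1.6, -0.8, 209.3] [0.1, -0.0, 0.1]
```

{"fn": "carry_out", "kwargs": {
  "plan": [1.5,-0.5,60,0,0,0,1.5,-0.5,120,0,0,0,1.5,-0.5,160,0,0,0,1.5,-0.5,185,0,0,0,1.5,-0.5,202,0,0,0,1.5,-0.5,209,0,0,0,1.5,-0.5,209,0,0,0,1.5,-0.5,209,0,0,0]
}}

```text
clock: 70.58
ee_pos: [0.4514, -0.3082, 0.0442]
eef_rot: [0.001, -0.184, 0.983, -0.001]
force: [0.5, 0.0, 0.1]
finger_gap: 0.0598
grip_force: 0.0
```

{"fn": "carry_out", "kwargs": {
  "plan": [0,0,0,0,0,0,0,0,0,0,0,0,0,0,0,0,0,0,0,0,0,0,0,0,0,0,0,0,0,0,0,0,0,0,0,0,0,0,0,0,0,0,0,0,0,0,0,0],
  "claw": 0
}}

```text
clock: 71.58
ee_pos: [0.4505, -0.3077, 0.0434]
eef_rot: [-0.0, -0.184, 0.983, -0.0]
force: [-1.7, 0.5, 5.6]
finger_gap: 0.0126
grip_force: 62.2
```

```bash
python3 -c "
from h import *
goals((.499,.0368,.26,0.7))"
```

```text
now [ 0.4505 -0.3077  0.0434] yaw 111.2 j6 -150 gap 0.0126 t 71.6 F [-1.7  0.5  5.6]
go [-169.8, 303.5, -216.7] [-0.0, 0.0, 110.5]
```

{"fn": "carry_out", "kwargs": {
  "plan": [0,0,-40,0,0,0,0,0,-80,0,0,0,0,0,-140,0,0,0,0,0,-200,0,0,0,-170,303.5,-217,0,0,110.5,-170,303.5,-217,0,0,110.5,-170,303.5,-217,0,0,110.5,-170,303.5,-217,0,0,110.5,-170,303.5,-217,0,0,110.5,-170,303.5,-217,0,0,110.5,-170,303.5,-217,0,0,110.5,-170,303.5,-217,0,0,110.5,-170,303.5,-217,0,0,110.5,-170,303.5,-217,0,0,110.5,-170,303.5,-217,0,0,110.5,-170,303.5,-217,0,0,110.5,-170,303.5,-217,0,0,110.5,-170,303.5,-217,0,0,110.5,-170,303.5,-217,0,0,110.5]
}}

```text
clock: 73.95
ee_pos: [0.4991, 0.0369, 0.26]
eef_rot: [-0.0, 0.702, 0.712, -0.0]
force: [0.1, 0.2, -1.1]
finger_gap: 0.0128
grip_force: 61.5
```

```bash
python3 lk.py w8.png; python3 -c "
from h import *
goals((.499,.0368,.175,0.7),(.499,.0368,.157,.7))"
```

```text
now [0.4991 0.0369 0.26  ] yaw 0.8 j6 -2 gap 0.0128 t 74.0 F [ 0.1  0.2 -1.1]
cam [0.499 0.118 0.423]
brass 532 ((499.67529296875, 36.3414192199707), 17.959686279296875) ((498.8180236816406, 36.22507095336914), (34.11985397338867, 33.83612060546875), 0.2294045239686966)
hatch 10888 ((576.1941528320312, 19.8734130859375), (198.8549041748047, 298.43438720703125), 0.7313044667243958)
grip 472 ((586.9212646484375, -56.42094039916992), (14.741080284118652, 46.85386657714844), 89.39305114746094)
red 2278
now [0.4991 0.0369 0.26  ] yaw 0.7 j6 -2 gap 0.0125 t 74.0 F [ 0.2  0.8 -1.4]
go [-0.2, -0.1, 85.0] [-0.0, -0.0, 0.0]
go [-0.2, -0.1, 103.0] [-0.0, -0.0, 0.0]
```

View pics/w8.png

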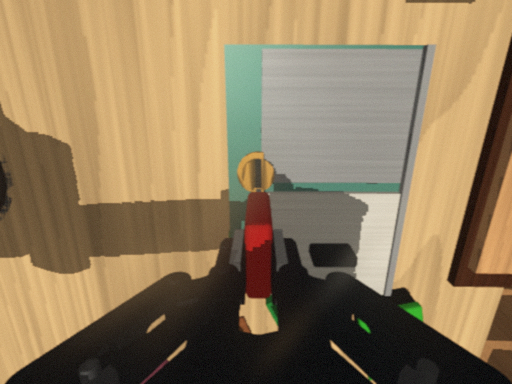

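The key at (258,240) px lines up with the slot at (257,173), which runs along the travel, and the hatch is shut. Next I'll insert the key and turn it anticlockwise.

{"fn": "carry_out", "kwargs": {
  "plan": [0,0,50,0,0,0,0,0,80,0,0,0,0,0,88,0,0,0,0,0,93,0,0,0,0,0,97,0,0,0,0,0,100,0,0,0,0,0,102.5,0,0,0,0,0,102.5,0,0,0,0,0,102.5,0,0,0]
}}

```text
clock: 75.12
ee_pos: [0.4992, 0.037, 0.1577]
eef_rot: [-0.0, 0.703, 0.712, 0.0]
force: [0.7, -0.0, -1.2]
finger_gap: 0.0128
grip_force: 61.6
```

```bash
python3 -c "
from h import *
goals((.499,.0368,.1565,0.7))"
```

```text
now [0.4992 0.037  0.1577] yaw 0.7 j6 -1 gap 0.0128 t 75.1 F [ 0.7 -0.  -1.2]
go [-0.1, -0.2, 1.2] [-0.0, -0.0, 0.0]
```

{"fn": "carry_out", "kwargs": {
  "plan": [0,0,1,0,0,-8,0,0,1,0,0,-16,0,0,1,0,0,-24,0,0,1,0,0,-32,0,0,1,0,0,-40,0,0,1,0,0,-48,0,0,1,0,0,-56,0,0,1,0,0,-64,0,0,1,0,0,-72,0,0,1,0,0,-80,0,0,1,0,0,-88,0,0,1,0,0,-94,0,0,1,0,0,-99,0,0,1,0,0,-102,0,0,1,0,0,-104,0,0,1,0,0,-104,0,0,1,0,0,-104]
}}

```text
clock: 77.25
ee_pos: [0.498, 0.0357, 0.1566]
eef_rot: [-0.002, -0.128, 0.992, -0.001]
force: [-3.5, -5.7, 3.0]
finger_gap: 0.0131
grip_force: 62.1
```

```bash
python3 -c "
from h import *
goals();print(readout.read_state()['moment'])"
```

```text
now [0.498  0.0357 0.1566] yaw 104.7 j6 -105 gap 0.0131 t 77.2 F [-3.5 -5.7  3. ]
[-0.98725326  0.75877721 -0.29261962]
```

{"fn": "carry_out", "kwargs": {
  "plan": [0,0,0,0,0,8,0,0,0,0,0,8,0,0,-15,0,0,8,0,0,-40,0,0,8,0,0,-95,0,0,8,30,0,-95,0,0,8,30,0,-95,0,0,8,30,0,-95,0,0,8]
}}

```text
clock: 78.25
ee_pos: [0.4707, 0.0298, 0.2519]
eef_rot: [0.001, -0.059, 0.998, 0.0]
force: [0.6, -0.2, -1.1]
finger_gap: 0.0126
grip_force: 61.5
```

```bash
python3 - <<'E'
from h import *
goals((.451,-.307,.25,111.2))
c=cam('wrist')
i=np.linalg.inv(c['extrinsics'])@np.array([.499,.0368,.1285,1]);u=(c['camera_matrix']@i[:3]/i[2]).astype(int);print(u)
f=c['frame'][max(0,u[1]-90):u[1]+90,max(0,u[0]-120):u[0]+120];cv2.imwrite('pics/w9.png',cv2.resize(f,None,fx=3,fy=3,interpolation=2)[:,:,::-1])
E
```

```text
now [0.4707 0.0298 0.2519] yaw 96.8 j6 -98 gap 0.0126 t 78.2 F [ 0.6 -0.2 -1.1]
go [59.2, -332.2, 1.5] [0.0, 0.1, -14.4]
[260 200   1]
```

View pics/w9.png

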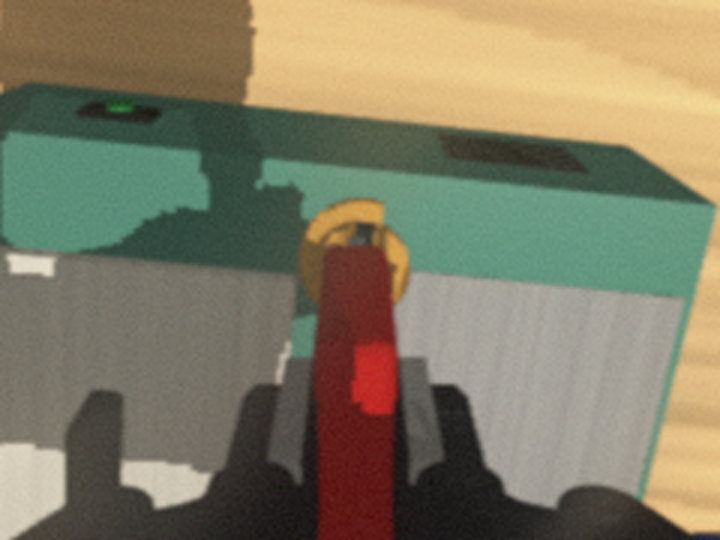

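The slot's front end shows just past the key at (365,235) px, pointing across the travel, so the lock is near home. I'll move off and measure it with the key clear.

{"fn": "carry_out", "kwargs": {
  "plan": [59,-332,1.5,0,0,-14.4,59,-332,1.5,0,0,-14.4,59,-332,1.5,0,0,-14.4,59,-332,1.5,0,0,-14.4,59,-332,1.5,0,0,-14.4,59,-332,1.5,0,0,-14.4,59,-332,1.5,0,0,-14.4,59,-332,1.5,0,0,-14.4,59,-332,1.5,0,0,-14.4]
}}

```text
clock: 79.42
ee_pos: [0.4506, -0.306, 0.2497]
eef_rot: [-0.0, -0.184, 0.983, 0.001]
force: [-0.2, -0.8, -0.7]
finger_gap: 0.0127
grip_force: 61.5
```

```bash
python3 - <<'E'
from h import *
goals((.4507,-.3072,.10,111.2),(.4507,-.3072,.0434,111.2))
c=cam('wrist')
i=np.linalg.inv(c['extrinsics'])@np.array([.499,.0368,.1285,1]);u=(c['camera_matrix']@i[:3]/i[2]).astype(int);print(u)
t=cam('top')
j=np.linalg.inv(t['extrinsics'])@np.array([.499,.0368,.1285,1]);w=(t['camera_matrix']@j[:3]/j[2]).astype(int);print(w)
s=cam('side');j=np.linalg.inv(s['extrinsics'])@np.array([.499,.0368,.1285,1]);x=(s['camera_matrix']@j[:3]/j[2]).astype(int)
cr=lambda c,u,r:cv2.resize(c['frame'][u[1]-r:u[1]+r,max(0,u[0]-r):u[0]+r],(390,390),interpolation=2)
a=cr(c,u,45) if u[0]<500 else cr(t,w,20)
cv2.imwrite('pics/w10.png',np.hstack([a,cr(s,x,22)])[:,:,::-1])
E
```

```text
now [ 0.4506 -0.306   0.2497] yaw 111.2 j6 -150 gap 0.0127 t 79.4 F [-0.2 -0.8 -0.7]
go [0.3, -1.3, 149.7] [0.1, -0.0, 0.0]
go [0.3, -1.3, 206.3] [0.1, -0.0, 0.0]
[498 306   1]
[249 199   1]
```

View pics/w10.png

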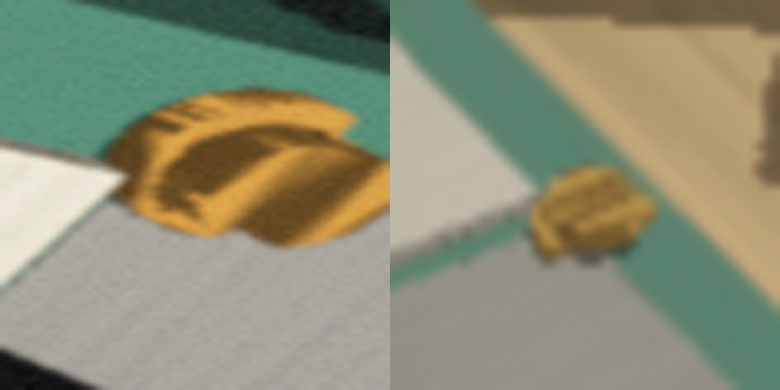

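```bash
python3 -c "
from h import *
goals((.45,-.2,.33,112))"
```

```text
now [ 0.4506 -0.3063  0.2501] yaw 111.2 j6 -150 gap 0.0127 t 79.6 F [ 0.5  0.8 -0.5]
go [-37.9, 99.3, -79.9] [0.0, -0.0, -0.8]
```

{"fn": "carry_out", "kwargs": {
  "plan": [-38,99,-80,0,0,0,-38,99,-80,0,0,0,-38,99,-80,0,0,0,-38,99,-80,0,0,0,-38,99,-80,0,0,0]
}}

```text
clock: 80.2
ee_pos: [0.4494, -0.2016, 0.3286]
eef_rot: [-0.001, -0.183, 0.983, 0.001]
force: [0.3, -0.2, -0.9]
finger_gap: 0.0127
grip_force: 61.6
```

```bash
python3 - <<'E'
from h import *
goals((.4507,-.3068,.12,111.2))
c=cam('wrist')
# top-down map of the plane z=.1285, 8 px/mm -> x up, y left, 70 mm square
n=560;K=c['camera_matrix'];Ti=np.linalg.inv(c['extrinsics'])
r,q=np.mgrid[:n,:n];X=.499+(n/2-r)/8000;Y=.0368+(n/2-q)/8000
p=np.stack([X,Y,np.full_like(X,.1285),np.ones_like(X)],-1)@Ti[:3].T;uv=p@K.T;uv=uv[...,:2]/uv[...,2:]
im=cv2.remap(c['frame'],uv[...,0].astype(np.float32),uv[...,1].astype(np.float32),cv2.INTER_CUBIC)
cv2.imwrite('pics/w11.png',im[:,:,::-1])
E
```

```text
now [ 0.4494 -0.2016  0.3286] yaw 111.1 j6 -140 gap 0.0127 t 80.2 F [ 0.3 -0.2 -0.9]
go [36.2, -98.9, 208.5] [0.1, -0.1, -0.1]
```

View pics/w11.png

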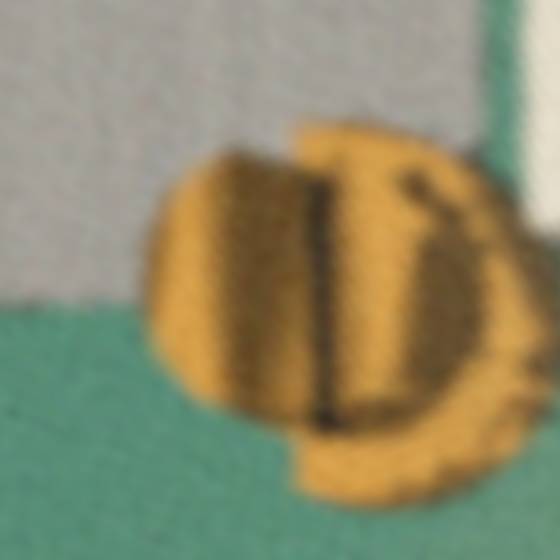

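In the rectified top-down view the slot (x≈318–325 px, rows 180–420) runs along the tumbler's x to within about 2°. The lock is home, with the cam over the hatch. Now the key goes back.

{"fn": "carry_out", "kwargs": {
  "plan": [36.3,-98.9,80,0,0,0,36.3,-98.9,80,0,0,0,36.3,-98.9,80,0,0,0,36.3,-98.9,140,0,0,0,36.3,-98.9,190,0,0,0,36.3,-98.9,220,0,0,0,36.3,-98.9,234,0,0,0,36.3,-98.9,234,0,0,0,36.3,-98.9,234,0,0,0]
}}

```text
clock: 81.38
ee_pos: [0.4531, -0.3076, 0.0977]
eef_rot: [0.001, -0.183, 0.983, -0.001]
force: [0.3, 0.1, -1.0]
finger_gap: 0.0125
grip_force: 61.5
```

```bash
python3 -c "
from h import *
goals((.4507,-.3068,.0434,111.2))"
```

```text
now [ 0.4531 -0.3076  0.0977] yaw 111.1 j6 -150 gap 0.0125 t 81.4 F [ 0.3  0.1 -1. ]
go [2.0, 1.7, 54.3] [-0.1, 0.1, -0.1]
```

{"fn": "carry_out", "kwargs": {
  "plan": [1.2,1,0,0,0,0,1.2,1,15,0,0,0,1.2,1,30,0,0,0,1.2,1,43,0,0,0,1.2,1,51,0,0,0,1.2,1,54,0,0,0,1.2,1,54,0,0,0]
}}

```text
clock: 82.25
ee_pos: [0.4497, -0.3057, 0.0434]
eef_rot: [-0.001, -0.183, 0.983, 0.001]
force: [-4.9, 3.6, 12.3]
finger_gap: 0.0126
grip_force: 63.3
```

{"fn": "carry_out", "kwargs": {
  "plan": [0,0,0,0,0,0,0,0,0,0,0,0,0,0,0,0,0,0,0,0,0,0,0,0,0,0,-20,0,0,0,0,0,-60,0,0,0,0,0,-120,0,0,0,0,0,-180,0,0,0,-40,60,-260,0,0,0,-40,90,-290,0,0,0,-40,90,-290,0,0,0,-40,90,-290,0,0,0],
  "claw": 0.7
}}

```text
clock: 83.75
ee_pos: [0.4559, -0.2076, 0.3331]
eef_rot: [0.001, -0.184, 0.983, -0.001]
force: [0.5, 0.2, -0.8]
finger_gap: 0.06
grip_force: 0.0
```

```bash
python3 k.py; python3 m1.py; python3 -c "
from h import *
goals()"
```

```text
269 [ 0.4492 -0.3038  0.0855] [ 449.1 -304.2] [41.3 13.2] 22.4 pca -157.5
38 [ 0.4444 -0.2981  0.0337] [ 447.7 -297. ] [39.5  1.8] 19.2 pca -159.6
644 [ 0.4376 -0.2971  0.0057] [ 450.9 -306. ] [68.9 49.9] 21.2 pca -146.7
keytop 313 med [ 0.4488 -0.3034  0.0854] z 0.078 0.44 rect [ 455.5 -297.5] [60. 27.] 45.8
keyred 452 med [ 0.4477 -0.3021  0.0846] z 0.003 0.44 rect [ 453.  -301.7] [52. 54.] 22.8
rest 54 med [ 0.4466 -0.297   0.034 ] z 0.029 0.04 rect [ 446.7 -297.1] [41.  3.] 21.6
potrim 585 med [ 0.5731 -0.3313  0.0615] z 0.055 0.068 rect [ 577.5 -338.5] [68. 69.] 34.5
handle 865 med [ 0.572  -0.3332  0.1831] z 0.112 0.213 rect [ 577.9 -336.2] [19. 19.] 19.4
lock 367 med [0.4979 0.0413 0.1278] z 0.123 0.13 rect [498.9  36.4] [36. 34.] 88.3
grip 80 med [ 0.6034 -0.0599  0.1517] z 0.148 0.154 rect [602.1 -60.2] [22. 12.] 25.8
deck 13837 med [ 0.5242 -0.0231  0.111 ] z 0.105 0.124 rect [569.1  21.2] [211. 302.] 0.7
now [ 0.4545 -0.2081  0.3301] yaw 111.1 j6 -141 gap 0.0596 t 83.8 F [-0.4 -0.5  0.1]
```

The key stands in its rest (top at 85.5 mm, 2–3 mm off centre), the brush is upright in its pot, and the hand is clear.

```bash
python3 -c "
from plant import ticket
print(ticket.close_job())"
```

```text
the job is handed in; nothing more can be done
None
```

The job is handed in: hatch shut and lock home, the three pulls that were on the bench in the drum, brush and key back in place. My checks before handing in agreed, but the hand-in returned no verdict.

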